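# Open the folding pot stand, set the pot on it and fill it with candlenuts

### The job

Snap the folding pot stand fully open and stand the enamel pot with the straight handle centred and level on it. Then, with the pot let go on the stand, pour all the candlenuts from the measuring cup into the pot and put the cup back down upright on the worktop. Do not move or knock over the other things on the worktop.

Things in the scene. Friction and masses are not known exactly. Their poses are not given: they have to be found in the camera images.
- stand: folding pot stand of dark steel bars, screwed to the worktop so that it never slides; open rectangular base frame 150 mm (its x) by 134 mm (its y), 8 mm thick, inside the frame nothing stands at its middle but the support (a 10 mm thick spring strut lies beside the hinge at y = +39 mm); origin at the centre of the frame's underside, z up. Two fixed posts (12 mm across) stand at x = +44, y = +36 and -36 mm, 65 mm tall. The hinged support is at the other (-x) half.
- support_rail (a point): middle of the support's cross rail: a round steel bar 10 mm in diameter and 104 mm long, parallel to the stand's y. A leg of 8 mm bar joins each of its ends to the hinge, 48 mm away; between the legs the rail is free to be pinched (94 mm). Folded, it lies at stand x = +14 mm, 26 mm above the worktop, towards the posts; open, it stands at x = -44 mm, 60 mm above the worktop.
- support_hinge (a point): middle of the support's hinge axis, which is parallel to the stand's y (at stand x = -32, z = 14 mm). The rail moves round it on an arc of 48 mm radius, up and over from the +x side to the -x side.
- support (a joint): angle of the support, rad: 0 folded, 1.571 fully open (leaning 15 degrees past upright against its stop). Over-centre spring: it pulls towards folded below 0.785 and towards open above it, nothing at 0.785 and about 5 N at the rail at either end, so it snaps home once past the middle.
- stand_top (a point): the point where the centre of the pot's underside belongs when it stands on the open stand: over the frame's centre, 65 mm above the worktop, level with the tops of the posts and of the opened rail.
- pot: empty blue enamel pot, 136 mm across, 74 mm tall, walls 4 mm, floor 5 mm thick (flat underside 120 mm across), with one straight handle along its -x: a flat-sided wooden grip 16 mm wide and 24 mm high, from 88 to 173 mm from the pot's axis, its centre line 60 mm above the underside. Origin at the centre of the underside, z up. About 0.3 kg; its centre of mass is about 15 mm from the axis on the handle's side, so grip the handle firmly (40 N or more) near the pot.
- pot_handle (a point): point on the centre line of the pot's handle, 105 mm from the pot's axis: a place to grip.
- cup: yellow plastic measuring cup, 82 mm across the rim, 72 mm at the foot, 65 mm tall, walls 3 mm, with one straight round handle 16 mm thick along its -x, from the wall to 131 mm from the cup's axis, its centre line 52 mm above the underside. Origin at the centre of the underside, z up. About 0.09 kg without the nuts. It holds five candlenuts, which leave it when it is rolled about 105 degrees, now and then only after a shake.
- cup_handle (a point): point on the centre line of the cup's handle, 85 mm from the cup's axis.
- nut0: candlenut, hard, rounded, 23 mm long, 19 mm thick, 10 g; origin at its centre. Starts in the cup.
- nut1: candlenut, hard, rounded, 23 mm long, 19 mm thick, 10 g; origin at its centre. Starts in the cup.
- nut2: candlenut, hard, rounded, 23 mm long, 19 mm thick, 10 g; origin at its centre. Starts in the cup.
- nut3: candlenut, hard, rounded, 23 mm long, 19 mm thick, 10 g; origin at its centre. Starts in the cup.
- nut4: candlenut, hard, rounded, 23 mm long, 19 mm thick, 10 g; origin at its centre. Starts in the cup.
- spice_jar: bystander: closed amber glass jar with yellow cap, 52 mm across, 100 mm tall; origin at the centre of its underside.
- sauce_bottle: bystander: green glass bottle, 50 mm across, 135 mm tall; origin at the centre of its underside.
- pestle: bystander: wooden pestle lying along its x, 145 mm long, 32 mm thick, the origin under its middle.
- spoon_rest: bystander: shallow white ceramic dish, 90 mm across, 16 mm high, with a short tongue; origin at the centre of its underside.
- tumbler: bystander: yellow plastic tumbler without a handle, empty, 70 mm across, 85 mm tall; origin at the centre of its underside.
- bowl: bystander: blue enamel bowl without a handle, 110 mm across, 50 mm tall; origin at the centre of its underside.
There are look-alikes about, which are no part of the job. Leave any orange or red look-alike of the pot alone.

How it is judged:
On the way, in this order (a step that is already met when the one before it is completed fails the run):
1. the stand is snapped fully open (value of joint support above 1.45 rad), for 0.2 s.
2. the pot stands centred and level on the open stand, let go, the nuts still in the cup (value of joint support above 1.45 rad and distance between pot and stand_top below 0.018 m and z of pot in the frame of stand_top above -0.005 m and angle between pot's own z axis and vertical below 0.1 rad and contact force between the fingers and pot below 0.1 N and linear speed of pot below 0.03 m/s and distance between each of nut0, nut1, nut2, nut3, nut4 and cup below 0.075 m), for 0.2 s.
3. all five nuts are in the pot, on the stand (value of joint support above 1.45 rad and distance between pot and stand_top below 0.018 m and z of pot in the frame of stand_top above -0.005 m and angle between pot's own z axis and vertical below 0.1 rad and z of nut0 in the frame of pot between 0 and 0.07 m and horizontal distance between each of nut0, nut1, nut2, nut3, nut4 and pot below 0.064 m and z of nut1 in the frame of pot between 0 and 0.07 m and z of nut2 in the frame of pot between 0 and 0.07 m and z of nut3 in the frame of pot between 0 and 0.07 m and z of nut4 in the frame of pot between 0 and 0.07 m), for 0.2 s.
At the end, for the whole second after the job is handed in: The support is open (joint above 1.45 rad); the pot stands on it, its underside's centre within 18 mm of stand_top, tilted less than 0.1 rad; all five nuts lie in the pot; the cup stands upright (within 0.1 rad) on the worktop; all at rest (all of step 3 and height (world z) of cup below 0.006 m and angle between cup's own z axis and vertical below 0.1 rad and linear speed of each of cup, pot below 0.02 m/s); the robot touches nothing.
It fails at once if a bystander is shifted by more than 30 mm or knocked over (distance of any of spice_jar, sauce_bottle, pestle, spoon_rest, tumbler, bowl from where it was at the start of the episode above 0.03 m or angle between any of spice_jar, sauce_bottle, pestle, spoon_rest, tumbler, bowl's own z axis and vertical above 0.6 rad).
It also fails if it takes over 72 s, if anything falls off the work surface, if the arm or the gripper's body presses on something with over 40 N, if the wrist force passes 120 N, or if a joint passes its speed limit or range.

### The arm

A 6-joint arm with a two-finger parallel gripper is mounted at the origin on the work surface. World frame = base frame: x ahead of the robot, y to its left, z up, the work surface at z = 0. Lengths are in m, angles in rad, forces in N, time in s.
With the tool pointing down it reaches from about 0.4 to 0.825 m from the base axis. Payload 7 kg.
Tool frame: the origin (TCP) lies on the centre line of the jaws, within the pads' length; the fingertips stand 22 mm ahead of it and the grasp point (between the pads) lies 3 mm ahead of it; z points along the fingers, y is the line along which they close (so a half turn about z gives the same grasp; the last joint's range is limited). The gripper opens to 88 mm and grips with 3 to 60 N. Pads are 19 mm wide; open, the fingers measure 130 mm over their backs; the gripper's body (78 mm by 193 mm) begins 47 mm behind the grasp point.
Start: joints at [-0.851, 0.359, 0.012, 0, -1.224, -0.288], TCP at [0.282, -0.613, 0.249] pointing down, gripper open.
Joint ranges: [-3.07, 3.07], [-1.43, 2.12], [-1.02, 1.25], [-3.03, 1.67], [-3.05, -0], [-3.03, 3.03]. Speed limits (rad/s): [2.39, 2.39, 3.01, 3.14, 3.14, 3.14].

### API

Orientations are given as [roll, pitch, yaw] about the fixed x, y, z axes, in that order (R = Rz(yaw) Ry(pitch) Rx(roll)).
In Python, from station import monitor, viewer, order gives the robot as it stands. The module is installed in compiled form; this text tells all that it offers.
- The arm moves only by the tool servo_tool, never from a script. Its argument "targets" is a list of rows, each an object with "angular": the turn, a rotation vector about the tool's x, y, z in degrees, a list of three; "xyz": the shift along the tool's x, y, z in cm, a list of three; "claw": the finger opening in cm, from 0 to 8.76. A call has 1 to 20 rows; each row shifts and turns the commanded pose from where the row before left it, along the tool's axes as they then stand; what a row does not reach is not made up. A row lasts 1/10 s, in which the tool goes at most 50 mm and 8.59 degrees, less where a joint would pass 70% of its speed; a pose out of reach is approached as far as the arm can. A call is refused whole if a number of a shift passes 5 or a number of a turn 8.59, either way. A call with a gripper value outside its range is refused whole. The fingers move at their own pace and stop on an object; "force" is the grip in N (left out, the last holds). Time passes only in rows, so rows that do not move let the fingers close. It gives the time, the measured TCP pose, the force, the opening and the grip force at its end, in the units of the state.
- monitor.get_state(): the state, without advancing time (a new reading comes with each control period).
- viewer.grab_frame(name): name is "scene" or "top"; returns a dict with "color" (400x640x3 uint8, blue, green, red), "fovy" (degrees; the focal length in pixels is half the picture's height over the tangent of half this angle, whatever the lens; pixels are square), "cx", "cy" (the principal point, pixels), "R" (3x3) and "t" (3): a world point X has camera coordinates R X + t. Camera axes: x right, y down, z forward; pixel columns grow to the right and rows downward; lengths in m; the calibration is good to about 2 mm. A picture is of the moment at which its call begins. There is no depth.
- order.job_done(): hands the job in; it is judged then, once.
The state is a dict: "t": time; "q": joint angles; "qd": joint speeds; "joint_efforts": joint torques, N m; "eef_pos": TCP position; "ee_rot": TCP orientation; "force": force on the tool from outside, world axes, zero at the start; "moment": the same for the moment, N m; "width": finger opening in m; "gripper_force": force on a finger pad.
Only numpy, scipy, OpenCV 4.12 (cv2) and the standard library are available. Lean on these libraries where they do the work, as an engineer would, in place of code of your own. Each camera call takes 0.05 s, during which the arm holds its last target. There are 200 camera calls.

## Working session

There is one attempt and no reset: what is moved stays moved. The work goes in short steps, Python scripts to look and compute and a tool call to move; the robot and the scene stay as the last step left them, time stands still between calls to the robot, and variables do not carry over. Pictures are saved under pics/ and viewed, at most 10 in all, crops included, and the job is handed in when it is done.

Besides the shell and the picture viewer there is one more tool, called after "Call:" in YAML: its name, and indented under it one key for each argument. servo_tool: Moves the arm, as the interface text tells. Its arguments: {"type":"object","properties":{"targets":{"type":"array"},"force":{"type":"number"}},"required":["targets"]}

```bash
mkdir -p pics
cat > h.py <<'E'
import numpy as np, cv2, json
from station import monitor, viewer, order
def cam(n):
    f=viewer.grab_frame(n); np.savez('%s.npz'%n,**f); return f
def load(n): return dict(np.load('%s.npz'%n))
def K(f):
    h=f['color'].shape[0]; return h/2/np.tan(np.radians(float(f['fovy']))/2)
def ray(f,u,v,z):
    R=np.array(f['R']);t=np.array(f['t']);k=K(f)
    d=R.T@np.array([(u-f['cx'])/k,(v-f['cy'])/k,1]);c=-R.T@t
    return c+d*(z-c[2])/d[2]
def proj(f,X):
    p=np.array(f['R'])@np.array(X)+np.array(f['t']);k=K(f)
    return np.array([f['cx']+k*p[0]/p[2],f['cy']+k*p[1]/p[2]])
E
python3 - <<'E'
from h import *
for n in('top','scene'):
    f=cam(n); cv2.imwrite('pics/%s0.png'%n,f['color']); print(n,f['fovy'],f['cx'],f['cy'],-np.array(f['R']).T@f['t'])
print(monitor.get_state())
E
```

```text
top 55.17157019274386 318.48085238289565 193.93801042016094 [ 2.93162082e-01 -3.56619162e-05  9.35732041e-01]
scene 54.85816661785558 322.94875947598257 201.45752085380937 [0.92426563 0.4383333  0.72319353]
{'t': 0.1, 'q': array([-8.50896924e-01,  3.59336083e-01,  1.11519232e-02, -3.00472586e-04,
       -1.22409347e+00, -2.88095032e-01]), 'qd': array([ 0.00101545, -0.00115654,  0.00181209,  0.00135308,  0.0006893 ,
        0.0001338 ]), 'joint_efforts': array([-1.32475521e-03, -5.84165275e+01,  2.93751973e+01,  7.01553002e+00,
        1.02152795e-02, -2.72342362e-05]), 'eef_pos': array([ 0.28230003, -0.61269125,  0.24770496]), 'ee_rot': array([ 3.14009214e+00, -1.50079061e-04, -2.70989048e+00]), 'force': array([-0.34410425, -0.21579702,  0.09472154]), 'moment': array([-0.00572573,  0.02445974,  0.02432289]), 'gripper_force': 0.0, 'width': 0.0877155125079336}
```

View pics/top0.png

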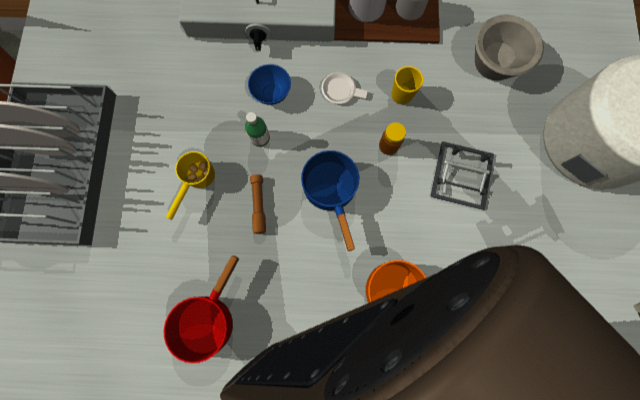

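View pics/scene0.png

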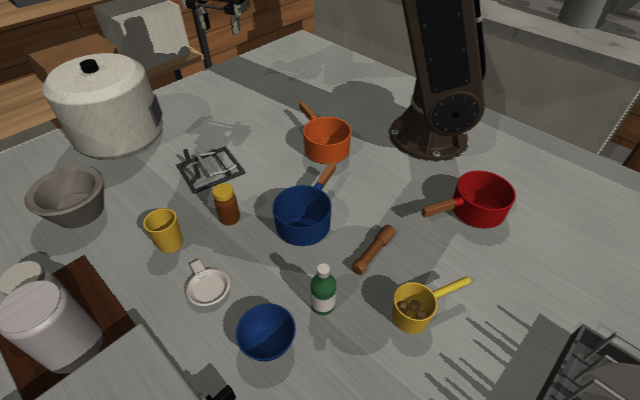

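Candidates:
- **Pot:** blue pot with handle (330,180). Look-alikes are the orange pot (395,285), red pot (198,328) and blue bowl (270,85).
- **Cup:** yellow with handle (194,170). Look-alikes are the tumbler (407,85) and the jar cap (393,132).
- **Stand:** (463,175), the only one.

I choose the blue pot with the handle and the yellow cup with the handle, and check both in one crop.

Run:
```python
from h import *
f=load('top'); im=f['color']
def crop(x0,y0,w,h,s): return cv2.resize(im[y0:y0+h,x0:x0+w],None,fx=s,fy=s,interpolation=cv2.INTER_CUBIC)
a=crop(424,130,80,90,5); b=crop(295,140,70,120,3); c=crop(160,140,65,90,3)
H=450; o=np.zeros((H,400+210+190,3),np.uint8)
o[:450,:400]=a; o[:360,400:610]=b; o[:270,610:805]=c[:, :190]
cv2.imwrite('pics/c0.png',o)
hsv=cv2.cvtColor(im,cv2.COLOR_BGR2HSV)
def big(m,lo):
    n,l,s,c=cv2.connectedComponentsWithStats(m.astype(np.uint8)); 
    return [(i,s[i],c[i],l==i) for i in range(1,n) if s[i][4]>lo]
for nm,(h0,h1,s0,v0) in dict(blue=(100,125,130,40),yellow=(22,34,130,90),brown=(5,20,90,50)).items():
    m=(hsv[...,0]>=h0)&(hsv[...,0]<=h1)&(hsv[...,1]>=s0)&(hsv[...,2]>=v0)
    for i,s,c,k in big(m,120): print(nm,s,c.round(1))
for p in [(318,194),(0,0),(639,399)]: print(p,ray(f,*p,0))
```

```text
blue [ 248   65   43   39 1314] [269.1  83.8]
blue [ 301  151   58   66 2358] [331.3 182.6]
yellow [391  66  32  38 638] [405.3  81.8]
yellow [385 122  21  20 331] [395. 132.]
yellow [166 151  44  68 802] [187.4 177.2]
brown [  0   0  30  18 486] [13.7  7.9]
brown [634   0   6  36 125] [637.3  12.5]
brown [ 363   22   77   20 1140] [399.6  32.5]
brown [  0  57  14  27 246] [ 5.1 72.3]
brown [379 130  25  25 243] [387.8 144.9]
brown [187 162  20  19 143] [198.4 172.3]
brown [250 174  16  60 651] [257.3 204.6]
brown [338 214  17  37 277] [345.7 232.1]
brown [213 256  26  37 294] [224.8 274. ]
brown [ 366  260   61   44 1594] [391.7 278.5]
brown [  364   272   276   128 15541] [514.5 355.3]
(318, 194) [0.49675138 0.01408628 0.        ]
(0, 0) [1.02338266 0.93466599 0.        ]
(639, 399) [ 0.05628239 -0.72012901  0.        ]
```

View pics/c0.png

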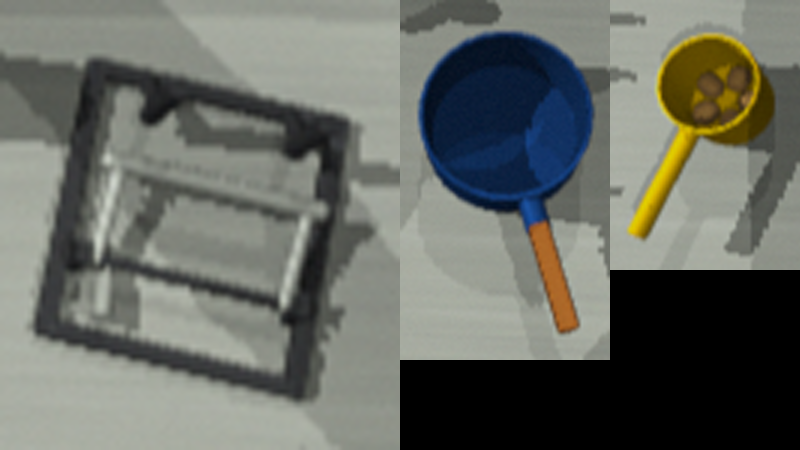

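The crop confirms the choices. The blue pot has a wooden handle pointing down-right in the image, and the cup's handle points down-left with nuts inside. The stand is folded, with its posts at the upper side (crop 160,100 and 305,140), the rail from (110,157) to (322,210), and the hinge at the lower side. Next I fit the poses.

```bash
cat > fit.py <<'E'
from h import *
from scipy.optimize import least_squares
def comp(im,h0,h1,s0,v0,seed):
    hsv=cv2.cvtColor(im,cv2.COLOR_BGR2HSV)
    m=cv2.inRange(hsv,(h0,s0,v0),(h1,255,255)); m=cv2.morphologyEx(m,cv2.MORPH_CLOSE,np.ones((5,5)))
    n,l=cv2.connectedComponents(m); ys,xs=np.nonzero(m); i=np.argmin((xs-seed[0])**2+(ys-seed[1])**2)
    return (l==l[ys[i],xs[i]]).astype(np.uint8)
def rim(f,m,z,r,hd=None):
    cnt=max(cv2.findContours(m,cv2.RETR_EXTERNAL,cv2.CHAIN_APPROX_NONE)[0],key=len)[:,0]
    # half pixel outward is ignored
    P=np.array([ray(f,u,v,z)[:2] for u,v in cnt])
    cam=(-np.array(f['R']).T@f['t'])[:2]; d=P.mean(0)-cam; d/=np.linalg.norm(d)
    c=P.mean(0)
    for _ in range(8):
        s=(P-c)@d>-0.1*r
        s&=abs(np.linalg.norm(P-c,axis=1)-r)<.012
        if hd is not None: s&=((P-c)@hd<0.75*r)
        c=least_squares(lambda q:np.linalg.norm(P[s]-q,axis=1)-r,c,loss='soft_l1',f_scale=.001).x
    return c,np.sqrt(np.mean((np.linalg.norm(P[s]-c,axis=1)-r)**2)),s.sum()
def axis(f,m,z):
    ys,xs=np.nonzero(m); P=np.array([ray(f,u,v,z)[:2] for u,v in zip(xs,ys)])
    c=P.mean(0); w,V=np.linalg.eigh(np.cov((P-c).T)); a=V[:,1]; t=(P-c)@a
    return c,a,(t.min(),t.max())
E
python3 - <<'E'
from fit import *
T=load('top');S=load('scene')
for nm,f,sp,sh,sc in(('top',T,(331,182),(346,232),(187,177)),('scene',S,(302,218),(328,178),(413,310))):
    m=comp(f['color'],100,125,100,25,sp); c,e,n=rim(f,m,.074,.068); print(nm,'pot',c.round(4),e.round(4),n)
    hm=comp(f['color'],5,20,90,50,sh); hc,a,r=axis(f,hm,.068 if nm=='top' else .062); v=hc-c
    print('  handle c',hc.round(4),'dist',np.linalg.norm(v).round(4),'dir',np.degrees(np.arctan2(v[1],v[0])).round(1),'axis',np.degrees(np.arctan2(a[1],a[0])).round(1),np.round(r,3))
    m=comp(f['color'],18,34,100,60,sc); c,e,n=rim(f,m,.065,.041); print(nm,'cup',c.round(4),e.round(4),n)
    ys,xs=np.nonzero(m); P=np.array([ray(f,u,v_,.056)[:2] for u,v_ in zip(xs,ys)]); h=P[np.linalg.norm(P-c,axis=1)>.055]; v=h.mean(0)-c
    print('  cuph',h.mean(0).round(4),np.linalg.norm(v).round(4),np.degrees(np.arctan2(v[1],v[0])).round(1),np.linalg.norm(h-c,axis=1).max().round(3))
cr=np.array([(90,58),(352,118),(308,400),(35,332)])/5+[424,130]-.4
W=np.array([ray(T,u,v,.008)[:2] for u,v in cr]); B=np.array([(75,67),(75,-67),(-75,-67),(-75,67)])/1e3
c=W.mean(0);H=B.T@(W-c); U,s,Vt=np.linalg.svd(H); R=Vt.T@U.T
print('stand',c.round(4),np.degrees(np.arctan2(R[1,0],R[0,0])).round(2),'res',((B@R.T+c-W)*1e3).round(1).tolist())
st=lambda x,y,z:np.r_[R@[x,y]+c,z]
for nm,p in dict(postL=(.044,.036,.065),postR=(.044,-.036,.065),railL=(.014,.052,.026),railR=(.014,-.052,.026),c0=(.075,.067,.008),c1=(.075,-.067,.008),c2=(-.075,-.067,.008),c3=(-.075,.067,.008)).items():
    print(nm,proj(T,st(*p)).round(1),((proj(T,st(*p))-[424,130])*5).round(0),proj(S,st(*p)).round(1))
# bystanders
for nm,u,v,z in(('jar',395,132,.1),('bottle',251,118,.135),('pestle',257,204,.02),('tumbler',405,82,.06),('bowl',269,84,.04),('rest',337,88,.01),('orange',393,280,.06),('red',198,328,.06)): print(nm,ray(T,u,v,z).round(3))
E
```

```text
top pot [ 0.5179 -0.0128] 0.0011 86
  handle c [ 0.396  -0.0532] dist 0.1285 dir -161.7 axis -162.3 [-0.043  0.042]
top cup [0.5357 0.3124] 0.0009 52
  cuph [0.4501 0.3448] 0.0916 159.2 0.13
scene pot [ 0.5226 -0.0122] 0.0028 75
  handle c [ 0.2954 -0.1564] dist 0.2691 dir -147.6 axis 50.7 [-0.204  0.181]
scene cup [0.5369 0.3115] 0.0029 64
  cuph [0.4884 0.3415] 0.057 148.3 0.133
stand [ 0.5587 -0.3463] -11.95 res [[1.0, -0.4], [0.5, -0.0], [-0.1, 1.1], [-1.4, -0.7]]
postL [459.6 147.4] [178.  87.] [195.4 164.4]
postR [489.7 154.4] [328. 122.] [185.5 149.7]
railL [445.6 162.4] [108. 162.] [211.8 174.8]
railR [487.4 172.3] [317. 211.] [197.3 153.9]
c0 [441.8 140.8] [89. 54.] [193.5 191.8]
c1 [494. 153.] [350. 115.] [176.  163.7]
c2 [484.8 209.6] [304. 398.] [225.5 145.3]
c3 [430.9 196.6] [ 34. 333.] [245.6 170.6]
jar [ 0.628 -0.16   0.1  ]
bottle [0.636 0.169 0.135]
pestle [0.462 0.161 0.02 ]
tumbler [ 0.778 -0.193  0.06 ]
bowl [0.771 0.15  0.04 ]
rest [ 0.782 -0.025  0.01 ]
orange [ 0.294 -0.162  0.06 ]
red [0.175 0.263 0.06 ]
```

```bash
cat >> h.py <<'E'
from scipy.spatial.transform import Rotation as Ro
def down(yaw): return Ro.from_euler('xyz',[180,0,yaw],degrees=True)
def pose():
    s=monitor.get_state()
    with open('log.txt','a') as g: g.write(json.dumps(dict(q=list(s['q']),p=list(s['eef_pos']),r=list(s['ee_rot'])))+'\n')
    return s,np.array(s['eef_pos']),Ro.from_euler('xyz',s['ee_rot'])
def plan(p,R=None):
    """turn (deg, tool axes) first, then shift (cm, along tool axes after the turn)"""
    s,p0,R0=pose(); R=R or R0
    print('now',round(s['t'],2),p0.round(4),R0.as_euler('xyz',degrees=True).round(1),'F',np.round(s['force'],1),'w',round(s['width'],4),round(s['gripper_force'],1))
    print('turn deg',np.degrees((R0.inv()*R).as_rotvec()).round(1),'then cm',(R.inv().apply(np.array(p)-p0)*100).round(2))
SC=np.array([.5587,-.3463]); SY=-11.95
def st(x,y,z): 
    a=np.radians(SY); return np.r_[SC+[np.cos(a)*x-np.sin(a)*y,np.sin(a)*x+np.cos(a)*y],z]
E
python3 - <<'E'
from h import *
S=load('scene');T=load('top')
print('cooker base scene',[ray(S,u,v,0)[:2].round(3).tolist() for u,v in((75,151),(100,158),(130,152),(162,125))])
print('top side edge z0',[ray(T,u,v,0)[:2].round(3).tolist() for u,v in((545,140),(555,165),(590,187))],'z.18',[ray(T,u,v,.18)[:2].round(3).tolist() for u,v in((548,110),(570,85),(600,65))])
print('rack',[ray(T,u,v,0)[:2].round(3).tolist() for u,v in((115,88),(92,245))])
plan(st(.014,0,.15),down(-101.95))
E
```

```text
cooker base scene [[0.792, -0.697], [0.754, -0.614], [0.681, -0.579], [0.546, -0.633]]
top side edge z0 [[0.661, -0.564], [0.595, -0.583], [0.541, -0.665]] z.18 [[0.658, -0.468], [0.717, -0.52], [0.767, -0.589]]
rack [[0.766, 0.567], [0.349, 0.56]]
now 0.1 [ 0.2823 -0.6127  0.2477] [ 179.9   -0.  -155.3] F [-0.3 -0.2  0.1] w 0.0877 0.0
turn deg [  0.1   0.  -53.3] then cm [-31.78 -22.93   9.77]
```

Call:
servo_tool:
  targets:
    - {"angular":[0,0,-5.9],"xyz":[0,0,0],"claw":3}
    - {"angular":[0,0,-5.9],"xyz":[0,0,0],"claw":3}
    - {"angular":[0,0,-5.9],"xyz":[0,0,0],"claw":3}
    - {"angular":[0,0,-5.9],"xyz":[0,0,0],"claw":3}
    - {"angular":[0,0,-5.9],"xyz":[0,0,0],"claw":3}
    - {"angular":[0,0,-5.9],"xyz":[0,0,0],"claw":3}
    - {"angular":[0,0,-5.9],"xyz":[0,0,0],"claw":3}
    - {"angular":[0,0,-6],"xyz":[0,0,0],"claw":3}
    - {"angular":[0,0,-6],"xyz":[0,0,0],"claw":3}
    - {"angular":[0,0,0],"xyz":[-2.9,-2.1,0.8],"claw":3}
    - {"angular":[0,0,0],"xyz":[-2.9,-2.1,0.8],"claw":3}
    - {"angular":[0,0,0],"xyz":[-2.9,-2.1,0.8],"claw":3}
    - {"angular":[0,0,0],"xyz":[-2.9,-2.1,0.8],"claw":3}
    - {"angular":[0,0,0],"xyz":[-2.9,-2.1,0.8],"claw":3}
    - {"angular":[0,0,0],"xyz":[-2.9,-2.1,0.8],"claw":3}
    - {"angular":[0,0,0],"xyz":[-2.9,-2.1,0.8],"claw":3}
    - {"angular":[0,0,0],"xyz":[-2.9,-2.1,0.8],"claw":3}
    - {"angular":[0,0,0],"xyz":[-2.9,-2.1,0.8],"claw":3}
    - {"angular":[0,0,0],"xyz":[-2.9,-2.1,0.8],"claw":3}
    - {"angular":[0,0,0],"xyz":[-2.8,-1.9,0.8],"claw":3}

```text
t: 2.1
eef_pos: [0.5733, -0.3481, 0.1598]
ee_rot: [3.141, 0.0, -1.779]
force: [0.1, -0.5, 0.9]
width: 0.03
gripper_force: 0.0
```

Run:
```python
from h import *
plan(st(.014,0,.035),down(-101.95))
```

```text
now 2.1 [ 0.5733 -0.3481  0.1598] [ 180.    0. -102.] F [ 0.1 -0.5  0.9] w 0.03 0.0
turn deg [ 0.  0. -0.] then cm [ 0.13  0.06 12.48]
```

Call:
servo_tool:
  targets:
    - {"angular":[0,0,0],"xyz":[0.1,0.1,2.5],"claw":3}
    - {"angular":[0,0,0],"xyz":[0,0,2.5],"claw":3}
    - {"angular":[0,0,0],"xyz":[0,0,2.5],"claw":3}
    - {"angular":[0,0,0],"xyz":[0,0,2],"claw":3}
    - {"angular":[0,0,0],"xyz":[0,0,1.5],"claw":3}
    - {"angular":[0,0,0],"xyz":[0,0,1.5],"claw":3}
    - {"angular":[0,0,0],"xyz":[0,0,0],"claw":3}
    - {"angular":[0,0,0],"xyz":[0,0,0],"claw":0}
    - {"angular":[0,0,0],"xyz":[0,0,0],"claw":0}
    - {"angular":[0,0,0],"xyz":[0,0,0],"claw":0}
    - {"angular":[0,0,0],"xyz":[0,0,0],"claw":0}
    - {"angular":[0,0,0],"xyz":[0,0,0],"claw":0}
  force: 20

```text
t: 3.3
eef_pos: [0.5737, -0.3508, 0.0369]
ee_rot: [-3.136, -0.001, -1.779]
force: [4.7, -2.6, -3.0]
width: 0.0093
gripper_force: 20.0
```

Run:
```python
from h import *
s,p,R=pose(); print(s['t'],p,s['width'],s['gripper_force'],s['force'])
th=np.radians(np.linspace(14.6,100,15)); P=np.c_[-32+48*np.cos(th),14+48*np.sin(th)]
d=np.diff(P,axis=0)/10
print(np.c_[-d[:,0],-d[:,1]].round(2).tolist())
```

```text
3.3 [ 0.57366926 -0.35080147  0.03693272] 0.009323500347015437 19.99815970659256 [ 4.71459761 -2.6011129  -2.95574478]
[[0.15, -0.49], [0.21, -0.47], [0.25, -0.44], [0.3, -0.41], [0.34, -0.38], [0.38, -0.34], [0.41, -0.3], [0.44, -0.25], [0.47, -0.2], [0.49, -0.15], [0.5, -0.1], [0.51, -0.05], [0.51, 0.01], [0.51, 0.06]]
```

Rail pinched (opening 9.3 mm at 20 N). Following its arc: stand −x is tool +y, up is tool −z.

Call:
servo_tool:
  targets:
    - {"angular":[0,0,0],"xyz":[0,0.15,-0.5],"claw":0}
    - {"angular":[0,0,0],"xyz":[0,0.2,-0.5],"claw":0}
    - {"angular":[0,0,0],"xyz":[0,0.25,-0.45],"claw":0}
    - {"angular":[0,0,0],"xyz":[0,0.3,-0.4],"claw":0}
    - {"angular":[0,0,0],"xyz":[0,0.35,-0.4],"claw":0}
    - {"angular":[0,0,0],"xyz":[0,0.4,-0.35],"claw":0}
    - {"angular":[0,0,0],"xyz":[0,0.4,-0.3],"claw":0}
    - {"angular":[0,0,0],"xyz":[0,0.45,-0.25],"claw":0}
    - {"angular":[0,0,0],"xyz":[0,0.45,-0.2],"claw":0}
    - {"angular":[0,0,0],"xyz":[0,0.5,-0.15],"claw":0}
    - {"angular":[0,0,0],"xyz":[0,0.5,-0.1],"claw":0}
    - {"angular":[0,0,0],"xyz":[0,0.5,-0.05],"claw":0}
    - {"angular":[0,0,0],"xyz":[0,0.5,0],"claw":0}
    - {"angular":[0,0,0],"xyz":[0,0.5,0.05],"claw":0}
    - {"angular":[0,0,0],"xyz":[0,0,0],"claw":0}

```text
t: 4.8
eef_pos: [0.5164, -0.3384, 0.0715]
ee_rot: [3.14, 0.0, -1.78]
force: [-4.2, 4.3, 4.7]
width: 0.009
gripper_force: 20.0
```

Call:
servo_tool:
  targets:
    - {"angular":[0,0,0],"xyz":[0,0,0],"claw":3}
    - {"angular":[0,0,0],"xyz":[0,0,0],"claw":3}
    - {"angular":[0,0,0],"xyz":[0,0,0],"claw":3}
    - {"angular":[0,0,0],"xyz":[0,0,-2],"claw":3}
    - {"angular":[0,0,0],"xyz":[0,0,-3],"claw":3}
    - {"angular":[0,0,0],"xyz":[0,0,-4],"claw":3}
    - {"angular":[0,0,0],"xyz":[0,0,-4],"claw":4}
    - {"angular":[0,0,0],"xyz":[0,0,0],"claw":4}

```text
t: 5.6
eef_pos: [0.5209, -0.3405, 0.208]
ee_rot: [-3.132, -0.003, -1.779]
force: [-0.1, 0.3, -0.5]
width: 0.0386
gripper_force: 0.0
```

Run:
```python
from h import *
T=cam('top');S=cam('scene')
im=T['color']; a=cv2.resize(im[120:230,410:520],None,fx=4,fy=4); b=cv2.resize(S['color'][120:210,150:270],None,fx=3,fy=3)
o=np.zeros((440,800,3),np.uint8); o[:,:440]=a; o[:270,440:800]=b; cv2.imwrite('pics/st1.png',o)
for z,x in((.026,.014),(.060,-.044)): print([proj(T,st(x,y,z)).round(1).tolist() for y in(.05,-.05)],[proj(S,st(x,y,z)).round(1).tolist() for y in(.05,-.05)])
a=np.radians(18.1); P0=np.array([.5185,-.0127]); h=P0-.105*np.array([np.cos(a),np.sin(a)])
print('handle',h)
plan(np.r_[h,.2],down(18.1-180)); plan(np.r_[h,.2],down(18.1))
```

```text
[[446.4, 162.5], [486.6, 172.1]] [[211.5, 174.3], [197.5, 154.3]]
[[446.6, 181.2], [488.9, 191.3]] [[229.5, 156.7], [214.5, 137.6]]
handle [ 0.41869585 -0.04532103]
now 5.7 [ 0.5185 -0.3391  0.2026] [-179.9   -0.  -102. ] F [-0.4 -0.1 -0.1] w 0.0398 0.0
turn deg [-0.1  0.1 59.9] then cm [ 0.36 31.02  0.26]
now 5.7 [ 0.5185 -0.3391  0.2026] [-179.9   -0.  -102. ] F [-0.4 -0.1 -0.1] w 0.0398 0.0
turn deg [-1.000e-01 -2.000e-01 -1.201e+02] then cm [ -0.36 -31.02   0.26]
```

View pics/st1.png

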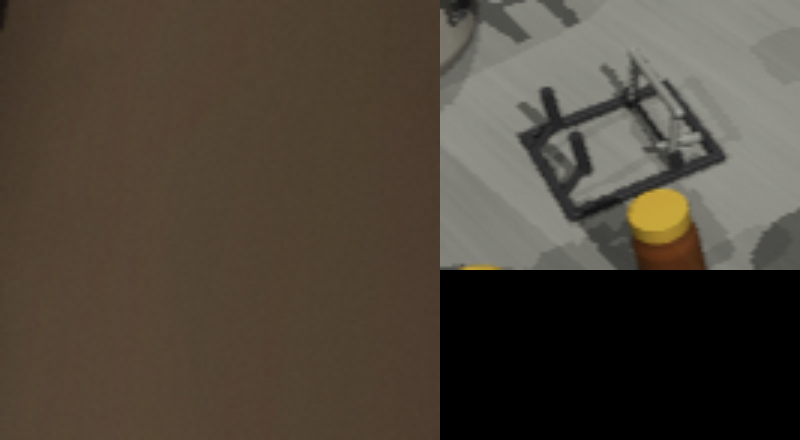

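The scene crop shows the rail standing at the hinge side, its ends at about (214,137) and (230,157). That matches the predicted open pose; the top view is hidden by the arm. On to the pot handle.

Call:
servo_tool:
  targets:
    - {"angular":[0,0,6],"xyz":[0,0,0],"claw":4}
    - {"angular":[0,0,6],"xyz":[0,0,0],"claw":4}
    - {"angular":[0,0,6],"xyz":[0,0,0],"claw":4}
    - {"angular":[0,0,6],"xyz":[0,0,0],"claw":4}
    - {"angular":[0,0,6],"xyz":[0,0,0],"claw":4}
    - {"angular":[0,0,6],"xyz":[0,0,0],"claw":4}
    - {"angular":[0,0,6],"xyz":[0,0,0],"claw":4}
    - {"angular":[0,0,6],"xyz":[0,0,0],"claw":4}
    - {"angular":[0,0,6],"xyz":[0,0,0],"claw":4}
    - {"angular":[0,0,6],"xyz":[0,0,0],"claw":4}
    - {"angular":[0,0,0],"xyz":[0,3.1,0],"claw":4}
    - {"angular":[0,0,0],"xyz":[0,3.1,0],"claw":4}
    - {"angular":[0,0,0],"xyz":[0,3.1,0],"claw":4}
    - {"angular":[0,0,0],"xyz":[0,3.1,0],"claw":4}
    - {"angular":[0,0,0],"xyz":[0,3.1,0],"claw":4}
    - {"angular":[0,0,0],"xyz":[0,3.1,0],"claw":4}
    - {"angular":[0,0,0],"xyz":[0,3.1,0],"claw":4}
    - {"angular":[0,0,0],"xyz":[0.2,3.1,0],"claw":4}
    - {"angular":[0,0,0],"xyz":[0.2,3.1,0],"claw":4}
    - {"angular":[0,0,0],"xyz":[0,3.1,0],"claw":4}

```text
t: 7.7
eef_pos: [0.4168, -0.0446, 0.2004]
ee_rot: [3.141, -0.002, -2.827]
force: [1.3, 1.2, -0.2]
width: 0.0398
gripper_force: 0.0
```

Run:
```python
from h import *
plan([.4187,-.0453,.063],down(-161.9))
```

```text
now 7.7 [ 0.4168 -0.0446  0.2004] [ 1.80e+02 -1.00e-01 -1.62e+02] F [ 1.3  1.2 -0.2] w 0.0398 0.0
turn deg [ 0.  -0.1 -0.1] then cm [-0.16 -0.13 13.74]
```

Call:
servo_tool:
  targets:
    - {"angular":[0,0,0],"xyz":[-0.1,0,2.5],"claw":4}
    - {"angular":[0,0,0],"xyz":[0,-0.1,2.5],"claw":4}
    - {"angular":[0,0,0],"xyz":[0,0,2.5],"claw":4}
    - {"angular":[0,0,0],"xyz":[0,0,2.5],"claw":4}
    - {"angular":[0,0,0],"xyz":[0,0,2],"claw":4}
    - {"angular":[0,0,0],"xyz":[0,0,1.7],"claw":4}
    - {"angular":[0,0,0],"xyz":[0,0,0],"claw":4}
    - {"angular":[0,0,0],"xyz":[0,0,0],"claw":4}
    - {"angular":[0,0,0],"xyz":[0,0,0],"claw":1}
    - {"angular":[0,0,0],"xyz":[0,0,0],"claw":1}
    - {"angular":[0,0,0],"xyz":[0,0,0],"claw":1}
    - {"angular":[0,0,0],"xyz":[0,0,0],"claw":1}
    - {"angular":[0,0,0],"xyz":[0,0,0],"claw":1}
    - {"angular":[0,0,0],"xyz":[0,0,0],"claw":1}
  force: 55

```text
t: 9.1
eef_pos: [0.4196, -0.0459, 0.065]
ee_rot: [-3.141, 0.001, -2.826]
force: [-1.6, 0.3, 6.3]
width: 0.0153
gripper_force: 54.9
```

Run:
```python
from h import *
a=np.radians(18.1); d=np.array([np.cos(a),np.sin(a)])
plan([.4187,-.0453,.2]); g=SC-.105*d; print(g); plan(np.r_[g,.24])
```

```text
now 9.1 [ 0.4196 -0.0459  0.065 ] [-180.     0.  -161.9] F [-1.6  0.3  6.3] w 0.0153 54.9
turn deg [0. 0. 0.] then cm [  0.06   0.09 -13.5 ]
[ 0.45889585 -0.37892103]
now 9.1 [ 0.4196 -0.0459  0.065 ] [-180.     0.  -161.9] F [-1.6  0.3  6.3] w 0.0153 54.9
turn deg [0. 0. 0.] then cm [  6.57 -32.88 -17.5 ]
```

Call:
servo_tool:
  targets:
    - {"angular":[0,0,0],"xyz":[0,0,-1],"claw":1}
    - {"angular":[0,0,0],"xyz":[0,0,-2],"claw":1}
    - {"angular":[0,0,0],"xyz":[0,0,-2.5],"claw":1}
    - {"angular":[0,0,0],"xyz":[0,0,-2.5],"claw":1}
    - {"angular":[0,0,0],"xyz":[0,0,-2.5],"claw":1}
    - {"angular":[0,0,0],"xyz":[0,0,-2.5],"claw":1}
    - {"angular":[0,0,0],"xyz":[0,0,-1.5],"claw":1}
    - {"angular":[0,0,0],"xyz":[0.3,-1.5,0],"claw":1}
    - {"angular":[0,0,0],"xyz":[0.6,-2.9,0],"claw":1}
    - {"angular":[0,0,0],"xyz":[0.6,-3,0],"claw":1}
    - {"angular":[0,0,0],"xyz":[0.6,-3,0],"claw":1}
    - {"angular":[0,0,0],"xyz":[0.6,-3,0],"claw":1}
    - {"angular":[0,0,0],"xyz":[0.6,-3,0],"claw":1}
    - {"angular":[0,0,0],"xyz":[0.6,-3,0],"claw":1}
    - {"angular":[0,0,0],"xyz":[0.6,-3,0],"claw":1}
    - {"angular":[0,0,0],"xyz":[0.6,-3,0],"claw":1}
    - {"angular":[0,0,0],"xyz":[0.6,-3,0],"claw":1}
    - {"angular":[0,0,0],"xyz":[0.6,-3,0],"claw":1}
    - {"angular":[0,0,0],"xyz":[0.3,-1.5,0],"claw":1}
    - {"angular":[0,0,0],"xyz":[0,0,0],"claw":1}

```text
t: 11.1
eef_pos: [0.4579, -0.3806, 0.209]
ee_rot: [3.141, -0.001, -2.829]
force: [-0.3, 1.3, -2.7]
width: 0.0156
gripper_force: 54.9
```

Run:
```python
from fit import *
plan(np.r_[.4589,-.3789,.14])
S=cam('scene');T=cam('top')
o=np.hstack([S['color'][20:320,100:400],T['color'][100:400,340:640]]); cv2.imwrite('pics/pot2.png',o)
s,p,R=pose(); z=p[2]-.063+.074
d=p[:2]-.0+.105*np.array([np.cos(np.radians(18.1)),np.sin(np.radians(18.1))]); print('expect',d,'rim px',proj(S,np.r_[d,z]))
u,v=proj(S,np.r_[d,z]).astype(int)
m=comp(S['color'],100,125,100,25,(u,v)); print(m.sum(),[c.round(4) if hasattr(c,'round') else c for c in rim(S,m,z,.068)])
for zz in(z-.01,z+.01): print(zz,rim(S,m,zz,.068))
```

```text
now 11.1 [ 0.4579 -0.3806  0.209 ] [ 1.799e+02 -1.000e-01 -1.621e+02] F [-0.3  1.3 -2.7] w 0.0156 54.9
turn deg [0. 0. 0.] then cm [-0.16  0.13  6.9 ]
expect [ 0.55761015 -0.34626077] rim px [192.66928774 100.02446482]
2672 [array([ 0.5631, -0.3381]), np.float64(0.003), np.int64(68)]
0.21017526368827127 (array([ 0.55597645, -0.3551837 ]), np.float64(0.0027800753959540676), np.int64(66))
0.2301752636882713 (array([ 0.57018222, -0.32114287]), np.float64(0.003498879881440911), np.int64(70))
```

View pics/pot2.png

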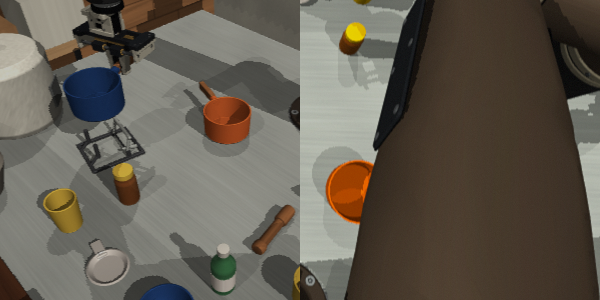

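The pot hangs level over the open stand, at about (94,95) in the left crop. The jar and orange pot are clear. Now I lower it.

Call:
servo_tool:
  targets:
    - {"angular":[0,0,0],"xyz":[-0.1,0.1,1.5],"claw":1}
    - {"angular":[0,0,0],"xyz":[0,0,1.5],"claw":1}
    - {"angular":[0,0,0],"xyz":[0,0,1.5],"claw":1}
    - {"angular":[0,0,0],"xyz":[0,0,1.2],"claw":1}
    - {"angular":[0,0,0],"xyz":[0,0,0.8],"claw":1}
    - {"angular":[0,0,0],"xyz":[0,0,0.6],"claw":1}
    - {"angular":[0,0,0],"xyz":[0,0,0.2],"claw":1}
    - {"angular":[0,0,0],"xyz":[0,0,0],"claw":1}

```text
t: 12.0
eef_pos: [0.4592, -0.378, 0.1366]
ee_rot: [-3.142, -0.0, -2.827]
force: [-0.5, 0.4, -1.9]
width: 0.0155
gripper_force: 54.9
```

Run:
```python
from h import *
plan(np.r_[.4589,-.3789,.13])
```

```text
now 12.0 [ 0.4592 -0.378   0.1366] [-180.   -0. -162.] F [-0.5  0.4 -1.9] w 0.0155 54.9
turn deg [0. 0. 0.] then cm [ 0.06 -0.08  0.66]
```

Call:
servo_tool:
  targets:
    - {"angular":[0,0,0],"xyz":[0,0,0.3],"claw":1}
    - {"angular":[0,0,0],"xyz":[0,0,0.2],"claw":1}
    - {"angular":[0,0,0],"xyz":[0,0,0.1],"claw":1}
    - {"angular":[0,0,0],"xyz":[0,0,0],"claw":1}

```text
t: 12.4
eef_pos: [0.4592, -0.3781, 0.1307]
ee_rot: [-3.141, 0.0, -2.827]
force: [-1.0, -1.3, -1.1]
width: 0.0156
gripper_force: 54.9
```

Call:
servo_tool:
  targets:
    - {"angular":[0,0,0],"xyz":[0,0,0.1],"claw":1}
    - {"angular":[0,0,0],"xyz":[0,0,0.1],"claw":1}
    - {"angular":[0,0,0],"xyz":[0,0,0],"claw":1}

```text
t: 12.7
eef_pos: [0.4592, -0.3785, 0.1301]
ee_rot: [-3.14, 0.0, -2.826]
force: [-5.2, 1.6, 9.0]
width: 0.0157
gripper_force: 54.9
```

Contact (9 N up). Release and rise.

Call:
servo_tool:
  targets:
    - {"angular":[0,0,0],"xyz":[0,0,-0.1],"claw":1}
    - {"angular":[0,0,0],"xyz":[0,0,0],"claw":3.6}
    - {"angular":[0,0,0],"xyz":[0,0,0],"claw":3.6}
    - {"angular":[0,0,0],"xyz":[0,0,0],"claw":3.6}
    - {"angular":[0,0,0],"xyz":[0,0,-1.5],"claw":3.6}
    - {"angular":[0,0,0],"xyz":[0,0,-2],"claw":3.6}
    - {"angular":[0,0,0],"xyz":[0,0,-3],"claw":3.6}
    - {"angular":[0,0,0],"xyz":[0,0,-3],"claw":3.6}
    - {"angular":[0,0,0],"xyz":[0,0,-2],"claw":3.6}
    - {"angular":[0,0,0],"xyz":[0,0,0],"claw":3.6}

```text
t: 13.7
eef_pos: [0.4605, -0.3789, 0.248]
ee_rot: [-3.137, 0.004, -2.826]
force: [0.8, -1.1, -0.1]
width: 0.036
gripper_force: 0.0
```

Run:
```python
from fit import *
S=cam('scene')
u,v=proj(S,np.r_[SC,.139]).astype(int)
m=comp(S['color'],100,125,100,25,(u,v)); print(m.sum(),rim(S,m,.139,.068))
C=np.array([.536,.312]);a=np.radians(159.2-180); h=C-.1*np.array([np.cos(a),np.sin(a)])
print(h)
for ya in(-20.8,159.2): plan(np.r_[h,.25],down(ya))
for ln in open('log.txt'): print(ln.strip()[:200]) if 0 else None
L=[json.loads(l) for l in open('log.txt')]
for l in L: q=np.array(l['q']);p=l['p']; print(q.round(4),np.round([np.hypot(p[0],p[1]),p[2],np.arctan2(p[1],p[0])-q[0],l['r'][2]-q[0]-q[5]],4))
```

```text
2421 (array([ 0.5621461 , -0.34123739]), np.float64(0.0028724694812350677), np.int64(65))
[0.44251743 0.3475107 ]
now 13.75 [ 0.4598 -0.3783  0.246 ] [-1.799e+02  1.000e-01 -1.620e+02] F [-0.1 -0.4 -1.1] w 0.0361 0.0
turn deg [-2.000e-01 -1.000e-01 -1.412e+02] then cm [-27.39 -67.23  -0.4 ]
now 13.75 [ 0.4598 -0.3783  0.246 ] [-1.799e+02  1.000e-01 -1.620e+02] F [-0.1 -0.4 -1.1] w 0.0361 0.0
turn deg [-0.1  0.2 38.8] then cm [27.39 67.23 -0.4 ]
[-8.5090e-01  3.5930e-01  1.1200e-02 -3.0000e-04 -1.2241e+00 -2.8810e-01] [ 0.6746  0.2477 -0.2881 -1.5709]
[-2.5570e-01  4.1480e-01 -1.1300e-01 -1.0000e-04 -1.0436e+00  4.7200e-02] [ 0.6707  0.1598 -0.29   -1.5709]
[-2.594e-01  5.394e-01 -2.286e-01  5.000e-04 -7.974e-01  5.080e-02] [ 0.6724  0.0369 -0.2894 -1.5705]
[-0.2644  0.2994 -0.1828 -0.     -1.0861  0.0556] [ 0.6195  0.2026 -0.3147 -1.5708]
[-0.2644  0.2994 -0.1828 -0.     -1.0861  0.0556] [ 0.6195  0.2026 -0.3147 -1.5708]
[ 3.6850e-01 -3.4800e-02 -5.8800e-01 -3.0000e-04 -1.0197e+00 -1.6247e+00] [ 0.4192  0.2004 -0.475  -1.571 ]
[ 3.6280e-01  1.6390e-01 -7.6510e-01  2.0000e-04 -6.4120e-01 -1.6186e+00] [ 0.4221  0.065  -0.4718 -1.5706]
[ 3.6280e-01  1.6390e-01 -7.6510e-01  2.0000e-04 -6.4120e-01 -1.6186e+00] [ 0.4221  0.065  -0.4718 -1.5706]
[-0.3655  0.2585 -0.2247  0.     -1.0893 -0.8927] [ 0.5954  0.209  -0.328  -1.5708]
[-3.630e-01  2.564e-01 -2.269e-01 -5.000e-04 -1.089e+00 -8.937e-01] [ 0.5943  0.2092 -0.3283 -1.571 ]
[-3.603e-01  3.230e-01 -3.164e-01  1.000e-04 -9.314e-01 -8.956e-01] [ 0.5948  0.1366 -0.3284 -1.5708]
[-3.6040e-01  2.2890e-01 -1.7620e-01  1.0000e-04 -1.1626e+00 -8.9560e-01] [ 0.5954  0.246  -0.328  -1.5707]
[-3.6040e-01  2.2890e-01 -1.7620e-01  1.0000e-04 -1.1626e+00 -8.9560e-01] [ 0.5954  0.246  -0.328  -1.5707]
```

Call:
servo_tool:
  targets:
    - {"angular":[0,0,-7.1],"xyz":[0,0,0],"claw":3.6}
    - {"angular":[0,0,-7.1],"xyz":[0,0,0],"claw":3.6}
    - {"angular":[0,0,-7.1],"xyz":[0,0,0],"claw":3.6}
    - {"angular":[0,0,-7.1],"xyz":[0,0,0],"claw":3.6}
    - {"angular":[0,0,-7.1],"xyz":[0,0,0],"claw":3.6}
    - {"angular":[0,0,-7.1],"xyz":[0,0,0],"claw":3.6}
    - {"angular":[0,0,-7.1],"xyz":[0,0,0],"claw":3.6}
    - {"angular":[0,0,-7.1],"xyz":[0,0,0],"claw":3.6}
    - {"angular":[0,0,-7.1],"xyz":[0,0,0],"claw":3.6}
    - {"angular":[0,0,-7.1],"xyz":[0,0,0],"claw":3.6}
    - {"angular":[0,0,-7],"xyz":[0,0,0],"claw":3.6}
    - {"angular":[0,0,-7],"xyz":[0,0,0],"claw":3.6}
    - {"angular":[0,0,-7],"xyz":[0,0,0],"claw":3.6}
    - {"angular":[0,0,-7],"xyz":[0,0,0],"claw":3.6}
    - {"angular":[0,0,-7],"xyz":[0,0,0],"claw":3.6}
    - {"angular":[0,0,-7],"xyz":[0,0,0],"claw":3.6}
    - {"angular":[0,0,-7],"xyz":[0,0,0],"claw":3.6}
    - {"angular":[0,0,-7],"xyz":[0,0,0],"claw":3.6}
    - {"angular":[0,0,-7],"xyz":[0,0,0],"claw":3.6}
    - {"angular":[0,0,-7],"xyz":[0,0,0],"claw":3.6}

```text
t: 15.75
eef_pos: [0.4587, -0.3777, 0.2431]
ee_rot: [-3.141, 0.002, -0.361]
force: [0.6, 0.2, -0.9]
width: 0.0361
gripper_force: 0.0
```

Call:
servo_tool:
  targets:
    - {"angular":[0,0,0],"xyz":[-0.9,-2.2,0],"claw":3.6}
    - {"angular":[0,0,0],"xyz":[-1.7,-4.2,0],"claw":3.6}
    - {"angular":[0,0,0],"xyz":[-1.7,-4.2,0],"claw":3.6}
    - {"angular":[0,0,0],"xyz":[-1.7,-4.2,0],"claw":3.6}
    - {"angular":[0,0,0],"xyz":[-1.7,-4.2,0],"claw":3.6}
    - {"angular":[0,0,0],"xyz":[-1.7,-4.2,0],"claw":3.6}
    - {"angular":[0,0,0],"xyz":[-1.7,-4.2,0],"claw":3.6}
    - {"angular":[0,0,0],"xyz":[-1.7,-4.2,0],"claw":3.6}
    - {"angular":[0,0,0],"xyz":[-1.7,-4.2,0],"claw":3.6}
    - {"angular":[0,0,0],"xyz":[-1.7,-4.2,0],"claw":3.6}
    - {"angular":[0,0,0],"xyz":[-1.7,-4.2,0],"claw":3.6}
    - {"angular":[0,0,0],"xyz":[-1.7,-4.2,0],"claw":3.6}
    - {"angular":[0,0,0],"xyz":[-1.7,-4.2,0],"claw":3.6}
    - {"angular":[0,0,0],"xyz":[-1.7,-4.2,0],"claw":3.6}
    - {"angular":[0,0,0],"xyz":[-1.7,-4.2,0],"claw":3.6}
    - {"angular":[0,0,0],"xyz":[-1.7,-4.2,0],"claw":3.6}
    - {"angular":[0,0,0],"xyz":[-0.9,-2.2,0],"claw":3.6}

```text
t: 17.45
eef_pos: [0.4446, 0.3519, 0.243]
ee_rot: [3.14, 0.001, -0.364]
force: [-0.0, -0.2, -0.8]
width: 0.0357
gripper_force: 0.0
```

Run:
```python
from fit import *
plan([.4425,.3475,.25],down(-20.8))
T=cam('top')  # pot on the stand, clear of the arm
m=comp(T['color'],100,125,100,25,proj(T,np.r_[SC,.139])); print(m.sum(),rim(T,m,.139,.068),SC)
cv2.imwrite('pics/top3.png',T['color'])
```

```text
now 17.45 [0.4446 0.3519 0.243 ] [179.9   0.  -20.9] F [-0.  -0.2 -0.8] w 0.0357 0.0
turn deg [ 0.1  0.  -0.1] then cm [-0.04  0.48 -0.7 ]
3614 (array([ 0.55912703, -0.34220221]), np.float64(0.0010493053616893592), np.int64(93)) [ 0.5587 -0.3463]
```

View pics/top3.png

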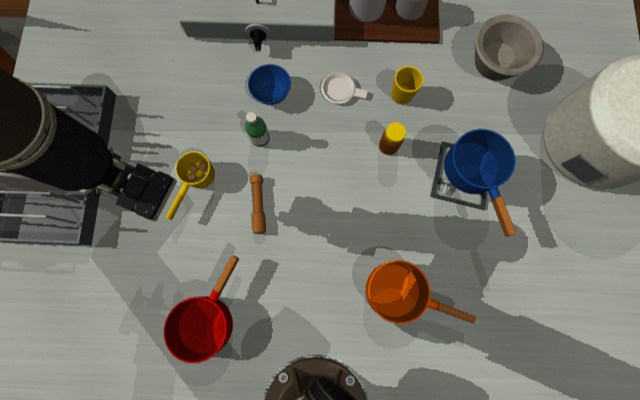

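The pot stands on the stand at (485,160), within about 4 mm of the target, and the cup is untouched at (194,170). Next I tilt the tool 25° (body leaning left) for a pre-rolled grasp. The logged joints from this also let me fit the arm's kinematics and check the pour pose.

Call:
servo_tool:
  targets:
    - {"angular":[-5,0,0],"xyz":[0,0,0],"claw":3.6}
    - {"angular":[-5,0,0],"xyz":[0,0,0],"claw":3.6}
    - {"angular":[-5,0,0],"xyz":[0,0,0],"claw":3.6}
    - {"angular":[-5,0,0],"xyz":[0,0,0],"claw":3.6}
    - {"angular":[-5,0,0],"xyz":[0,0,0],"claw":3.6}
    - {"angular":[0,0,0],"xyz":[0,0,0],"claw":3.6}

```text
t: 18.1
eef_pos: [0.445, 0.3492, 0.2412]
ee_rot: [2.697, 0.002, -0.366]
force: [0.4, 0.6, -1.0]
width: 0.0362
gripper_force: 0.0
```

```bash
cat > kin.py <<'E'
from h import *
from scipy.optimize import least_squares
def fk(q,k):
    a1,y0,h,L2,L4,a3,y5,L6,s4=k
    A=Ro.from_euler; R=A('z',q[0]); p=R.apply([a1,y0,h])
    R=R*A('y',q[1]); p=p+R.apply([0,0,L2]); R=R*A('y',-q[2]); p=p+R.apply([L4,0,a3])
    R=R*A('x',s4*q[3])*A('y',-q[4]); p=p+R.apply([L6,y5,0]); R=R*A('x',-q[5])
    return p,R*FT
q0=np.array([0,0,0,0,-np.pi/2,0])
FT=Ro.from_euler('y',np.pi/2)   # flange x -> tool z
FT=(Ro.from_euler('y',np.pi/2)).inv()*down(-90)  # at q0: yaw=-90 deg, down
def fitk():
    L=[json.loads(l) for l in open('log.txt')]; best=None
    for s4 in(1,-1):
        def res(k):
            o=[]
            for l in L:
                p,R=fk(l['q'],np.r_[k,s4]); o+=[p-l['p'],.2*(R.inv()*Ro.from_euler('xyz',l['r'])).as_rotvec()]
            return np.concatenate(o)
        f=least_squares(res,[0,0,.3,.4,.4,0,-.19,.3])
        if best is None or f.cost<best[0].cost: best=(f,s4)
    return np.r_[best[0].x,best[1]],np.abs(best[0].fun).max()
LO=np.array([-3.07,-1.43,-1.02,-3.03,-3.05,-3.03]);HI=np.array([3.07,2.12,1.25,1.67,0,3.03])
def ik(p,R,q,k):
    f=lambda x:np.r_[fk(x,k)[0]-p,.3*(fk(x,k)[1].inv()*R).as_rotvec()]
    r=least_squares(f,np.clip(q,LO+.02,HI-.02),bounds=(LO+.01,HI-.01)); return r.x,np.abs(r.fun).max()
E
python3 - <<'E'
from kin import *
plan([.4425,.3475,.25]); k,e=fitk(); print(k.round(4),e); np.save('k.npy',k)
s=monitor.get_state(); print(s['q'].round(3))
E
```

```text
now 18.1 [0.445  0.3492 0.2412] [ 1.545e+02  1.000e-01 -2.090e+01] F [ 0.4  0.6 -1. ] w 0.0362 0.0
turn deg [0. 0. 0.] then cm [-0.17  0.6  -0.69]
[-0.      0.      0.1988  0.6016  0.4636  0.     -0.1918  0.356  -1.    ] 1.2423073542100482e-09
[ 1.053  0.427 -0.007  0.064 -1.577  0.138]
```

```bash
cat > path.py <<'E'
from kin import *
k=np.load('k.npy')
def u(a): return np.array([np.cos(np.radians(a)),np.sin(np.radians(a))])
PC=np.array([.559,-.343])
def Rt(psi,rho,t=25): return down(psi-90)*Ro.from_euler('x',-t+rho,degrees=True)
# grasp point is 3 mm ahead of the TCP; handle axis point 100 mm from cup axis
def G(psi,rho,z,side=.02,along=0,t=25):
    h=np.r_[PC+side*u(psi)-(.1+along)*u(psi-90),z]; return h-Rt(psi,rho,t).apply([0,0,.003])
E
python3 - <<'E'
from path import *
s=monitor.get_state()
hc=np.r_[np.array([.536,.312])-.1*u(-20.8),.052]
for t in(25,):
  R0=Rt(69.2,0,t); q,e=ik(hc-R0.apply([0,0,.003]),R0,s['q'],k); print('grasp',t,q.round(2),e.round(4))
  qg,_=ik(np.r_[hc[:2],.3],R0,q,k); print('lift',qg.round(2))
  for psi in(-60,-45,-32,-15,0,15,30):
    q=qg.copy(); E=[]
    for a in np.linspace(0,1,9): # swing
        ps=69.2+(psi-69.2)*a; p=(1-a)*np.r_[hc[:2],.3]+a*G(psi,0,.3,t=t); q,e=ik(p,Rt(ps,0,t),q,k); E.append(e)
    qs=q
    for rho in range(0,130,8): q,e=ik(G(psi,rho,.26,t=t),Rt(psi,rho,t),q,k); E.append(e)
    print(t,psi,'G',G(psi,105,.26).round(3),'swing',qs.round(2),'end',q.round(2),'maxerr',np.max(E).round(4))
E
```

```text
grasp 25 [ 1.06  0.59 -0.2   0.07 -1.21  0.11] 0.0
lift [ 1.06  0.38  0.06  0.06 -1.68  0.14]
25 -60 G [ 0.654 -0.308  0.261] swing [-0.33  0.66  0.68 -0.3  -1.91 -0.78] end [ 0.11  0.67 -0.83  1.66 -1.7  -3.02] maxerr 0.0972
25 -45 G [ 0.642 -0.284  0.261] swing [-0.26  0.65  0.63 -0.23 -1.93 -0.56] end [ 0.2   0.59 -0.92  1.66 -1.65 -3.02] maxerr 0.1466
25 -32 G [ 0.626 -0.267  0.261] swing [-0.2   0.62  0.56 -0.16 -1.91 -0.38] end [ 0.29  0.52 -1.01  1.66 -1.62 -3.02] maxerr 0.1889
25 -15 G [ 0.601 -0.251  0.261] swing [-0.13  0.57  0.42 -0.06 -1.85 -0.14] end [-1.03  0.65 -0.8  -2.36 -1.68  3.02] maxerr 0.0269
25 0 G [ 0.576 -0.243  0.261] swing [-0.07  0.51  0.28  0.03 -1.78  0.07] end [-1.1   0.67 -0.66 -2.08 -1.69  2.93] maxerr 0.0
25 15 G [ 0.55  -0.242  0.261] swing [-0.02  0.44  0.13  0.12 -1.68  0.27] end [-1.12  0.65 -0.48 -1.83 -1.7   2.71] maxerr 0.0
25 30 G [ 0.524 -0.248  0.261] swing [ 0.03  0.35 -0.03  0.2  -1.58  0.46] end [-1.11  0.67 -0.3  -1.65 -1.79  2.53] maxerr 0.0
```

```bash
cat >> path.py <<'E'
def wrist(q):
    kk=k.copy(); kk[6]=0;kk[7]=0; a=fk(q,kk)[0]; kk[6]=k[6]; return a,fk(q,kk)[0]
E
python3 - <<'E'
from path import *
s=monitor.get_state()
def run(t,sg,psis,z=.26,side=.02):
  hc=np.r_[np.array([.536,.312])-.1*u(-20.8),.052]
  R0=Rt(69.2,0,t); q,e=ik(hc-R0.apply([0,0,.003]),R0,s['q'],k)
  qg,eg=ik(np.r_[hc[:2],.3],R0,q,k)
  for psi in psis:
    q=qg.copy(); E=[eg]
    for a in np.linspace(0,1,9):
        ps=69.2+(psi-69.2)*a; p=(1-a)*np.r_[hc[:2],.3]+a*G(psi,0,.3,sg*side,t=t); q,e=ik(p,Rt(ps,0,t),q,k); E.append(e)
    m=0
    for rho in range(0,121,5): q1,e=ik(G(psi,sg*rho,z,sg*side,t=t),Rt(psi,sg*rho,t),q,k); E.append(e); m=max(m,np.abs(q1-q).max()); q=q1
    w=wrist(q); print(t,sg,psi,'end',q.round(2),'err',np.max(E).round(4),'maxstep/5deg',m.round(2),'wrist',w[0].round(2),w[1].round(2))
run(25,1,(0,15,30,45,60)); run(0,1,(15,30,45,60)); run(0,-1,(-60,-30,0,30,60)); run(-25,-1,(-90,-60,-30,0,30,60))
E
```

```text
25 1 0 end [-1.1   0.51 -0.66 -2.04 -1.48  2.79] err 0.0 maxstep/5deg 0.36 wrist [ 0.22 -0.42  0.29] [ 0.22 -0.24  0.23]
25 1 15 end [-1.12  0.52 -0.48 -1.78 -1.54  2.59] err 0.0 maxstep/5deg 0.18 wrist [ 0.24 -0.49  0.33] [ 0.21 -0.33  0.23]
25 1 30 end [-1.1   0.57 -0.3  -1.58 -1.67  2.43] err 0.0 maxstep/5deg 0.12 wrist [ 0.28 -0.56  0.35] [ 0.22 -0.43  0.23]
25 1 45 end [-1.07  0.64 -0.11 -1.44 -1.84  2.32] err 0.0 maxstep/5deg 0.1 wrist [ 0.33 -0.61  0.37] [ 0.25 -0.51  0.23]
25 1 60 end [-1.02  0.71  0.08 -1.33 -2.02  2.24] err 0.0 maxstep/5deg 0.09 wrist [ 0.4  -0.66  0.38] [ 0.3  -0.59  0.23]
0 1 15 end [-1.07  0.9  -0.44 -1.93 -2.03  2.89] err 0.0 maxstep/5deg 0.18 wrist [ 0.28 -0.51  0.12] [ 0.25 -0.32  0.08]
0 1 30 end [-1.08  0.88 -0.28 -1.77 -2.06  2.68] err 0.0 maxstep/5deg 0.12 wrist [ 0.31 -0.57  0.15] [ 0.26 -0.4   0.08]
0 1 45 end [-1.06  0.9  -0.11 -1.65 -2.15  2.48] err 0.0 maxstep/5deg 0.1 wrist [ 0.35 -0.63  0.18] [ 0.28 -0.48  0.08]
0 1 60 end [-1.03  0.93  0.06 -1.57 -2.28  2.3 ] err 0.0 maxstep/5deg 0.09 wrist [ 0.4  -0.67  0.2 ] [ 0.33 -0.54  0.08]
0 -1 -60 
[... 638 characters left out ...]
2.37 -1.42] err 0.0 maxstep/5deg 0.11 wrist [ 0.69 -0.7   0.42] [ 0.66 -0.68  0.23]
-25 -1 -60 end [-0.64  1.15  1.1  -1.67 -2.74 -1.64] err 0.0 maxstep/5deg 0.16 wrist [ 0.81 -0.61  0.42] [ 0.81 -0.59  0.23]
-25 -1 -30 end [-0.43  1.13  1.05 -1.51 -3.04 -1.51] err 0.0052 maxstep/5deg 0.35 wrist [ 0.91 -0.42  0.42] [ 0.89 -0.42  0.23]
-25 -1 0 end [-0.06  1.06  0.42  0.11 -2.58  0.09] err 0.0 maxstep/5deg 0.1 wrist [ 0.9  -0.05  0.21] [ 0.9  -0.24  0.23]
-25 -1 30 end [ 0.1   0.89 -0.13  0.51 -2.15  0.26] err 0.0 maxstep/5deg 0.11 wrist [0.71 0.07 0.18] [ 0.8  -0.09  0.23]
-25 -1 60 end [ 0.19  0.71 -0.66  0.88 -1.79  0.15] err 0.0 maxstep/5deg 0.09 wrist [0.48 0.09 0.2 ] [ 0.64 -0.    0.23]
```

Run:
```python
from path import *
R=Rt(69.2,0); h=np.array([.4422,.3479,.052]); g=h-R.apply([0,0,.003])
plan(g-R.apply([0,0,.1]),R); plan(g,R); print(g)
T=load('top'); from fit import *
hs=[proj(T,np.r_[.5357-.935*d,.3124+.355*d,.052]).round(1).tolist() for d in(.06,.13)]; print(hs)
```

```text
now 18.1 [0.445  0.3492 0.2412] [ 1.545e+02  1.000e-01 -2.090e+01] F [ 0.4  0.6 -1. ] w 0.0362 0.0
turn deg [ 0.5  0.1 -0.1] then cm [-0.22 -7.8   6.94]
now 18.1 [0.445  0.3492 0.2412] [ 1.545e+02  1.000e-01 -2.090e+01] F [ 0.4  0.6 -1. ] w 0.0362 0.0
turn deg [ 0.5  0.1 -0.1] then cm [-0.22 -7.8  16.94]
[0.44265022 0.34908522 0.05471892]
[[182.9, 191.4], [169.1, 218.3]]
```

Call:
servo_tool:
  targets:
    - {"angular":[0.5,0,0],"xyz":[-0.2,-1.3,1.2],"claw":3.6}
    - {"angular":[0,0,0],"xyz":[0,-1.3,1.2],"claw":3.6}
    - {"angular":[0,0,0],"xyz":[0,-1.3,1.2],"claw":3.6}
    - {"angular":[0,0,0],"xyz":[0,-1.3,1.2],"claw":3.6}
    - {"angular":[0,0,0],"xyz":[0,-1.3,1.1],"claw":3.6}
    - {"angular":[0,0,0],"xyz":[0,-1.3,1],"claw":3.6}
    - {"angular":[0,0,0],"xyz":[0,0,1],"claw":3.6}
    - {"angular":[0,0,0],"xyz":[0,0,1.5],"claw":3.6}
    - {"angular":[0,0,0],"xyz":[0,0,1.5],"claw":3.6}
    - {"angular":[0,0,0],"xyz":[0,0,1.5],"claw":3.6}
    - {"angular":[0,0,0],"xyz":[0,0,0],"claw":3.6}

```text
t: 19.2
eef_pos: [0.4494, 0.3663, 0.0976]
ee_rot: [2.711, 0.001, -0.367]
force: [0.3, 0.0, 0.8]
width: 0.036
gripper_force: 0.0
```

Run:
```python
from path import *
plan([.44265,.3491,.0547],Rt(69.2,0))
```

```text
now 19.2 [0.4494 0.3663 0.0976] [ 1.553e+02  1.000e-01 -2.100e+01] F [0.3 0.  0.8] w 0.036 0.0
turn deg [-0.3  0.1 -0.2] then cm [-0.02 -0.14  4.67]
```

Call:
servo_tool:
  targets:
    - {"angular":[-0.3,0,-0.2],"xyz":[0,-0.15,1.2],"claw":3.6}
    - {"angular":[0,0,0],"xyz":[0,0,1.2],"claw":3.6}
    - {"angular":[0,0,0],"xyz":[0,0,1.2],"claw":3.6}
    - {"angular":[0,0,0],"xyz":[0,0,1],"claw":3.6}
    - {"angular":[0,0,0],"xyz":[0,0,0],"claw":3.6}
    - {"angular":[0,0,0],"xyz":[0,0,0],"claw":1}
    - {"angular":[0,0,0],"xyz":[0,0,0],"claw":1}
    - {"angular":[0,0,0],"xyz":[0,0,0],"claw":1}
    - {"angular":[0,0,0],"xyz":[0,0,0],"claw":1}
    - {"angular":[0,0,0],"xyz":[0,0,0],"claw":1}
  force: 50

```text
t: 20.2
eef_pos: [0.444, 0.3514, 0.0573]
ee_rot: [2.709, 0.001, -0.363]
force: [-0.4, -0.3, 1.1]
width: 0.0149
gripper_force: 50.0
```

Run:
```python
from path import *
s,p,R=pose(); print(s['t'],p,s['ee_rot'],s['width'],s['gripper_force'],s['force'])
zt=R.inv().apply([0,0,1]); print('up in tool',zt.round(3))
R1=Ro.from_euler('z',-39.2,degrees=True)*R
print('turn',np.degrees((R.inv()*R1).as_rotvec()).round(1))
# lift, turn, then translate to pour start
t=G(30,0,.27,side=.03,along=.008); print('pour start tcp',t, 'shift cm from lifted .22',(R1.inv().apply(t-(p+[0,0,.22]))*100).round(2))
```

```text
20.2 [0.44404561 0.35135477 0.05725503] [ 2.70912931e+00  1.31035152e-03 -3.62620553e-01] 0.014909386298859512 49.95352506637573 [-0.42922487 -0.29683814  1.09853239]
up in tool [-0.001  0.419 -0.908]
turn [  0.1 -16.4  35.6]
pour start tcp [ 0.53207876 -0.23383533  0.27271892] shift cm from lifted .22 [55.07 19.5   9.42]
```

Call:
servo_tool:
  targets:
    - {"angular":[0,0,0],"xyz":[0,0.4,-0.9],"claw":1}
    - {"angular":[0,0,0],"xyz":[0,0.8,-1.8],"claw":1}
    - {"angular":[0,0,0],"xyz":[0,1,-2.1],"claw":1}
    - {"angular":[0,0,0],"xyz":[0,1,-2.1],"claw":1}
    - {"angular":[0,0,0],"xyz":[0,1,-2.1],"claw":1}
    - {"angular":[0,0,0],"xyz":[0,1,-2.2],"claw":1}
    - {"angular":[0,0,0],"xyz":[0,1,-2.2],"claw":1}
    - {"angular":[0,0,0],"xyz":[0,1,-2.2],"claw":1}
    - {"angular":[0,0,0],"xyz":[0,0.9,-2],"claw":1}
    - {"angular":[0,0,0],"xyz":[0,0.7,-1.5],"claw":1}
    - {"angular":[0,0,0],"xyz":[0,0.4,-0.9],"claw":1}
    - {"angular":[0,-1.6,3.6],"xyz":[0,0,0],"claw":1}
    - {"angular":[0,-2.4,5.2],"xyz":[0,0,0],"claw":1}
    - {"angular":[0,-2.4,5.2],"xyz":[0,0,0],"claw":1}
    - {"angular":[0,-2.4,5.2],"xyz":[0,0,0],"claw":1}
    - {"angular":[0,-2.4,5.2],"xyz":[0,0,0],"claw":1}
    - {"angular":[0,-2.4,5.2],"xyz":[0,0,0],"claw":1}
    - {"angular":[0,-1.6,3.6],"xyz":[0,0,0],"claw":1}
    - {"angular":[0,-1.1,2.4],"xyz":[0,0,0],"claw":1}
    - {"angular":[0,0,0],"xyz":[0,0,0],"claw":1}

```text
t: 22.2
eef_pos: [0.4446, 0.351, 0.277]
ee_rot: [2.708, -0.001, -1.048]
force: [0.1, -0.2, -1.7]
width: 0.0149
gripper_force: 50.0
```

Run:
```python
from path import *
plan(G(30,0,.27,side=.03,along=.008),Rt(30,0)); plan(G(30,0,.27,side=.03,along=.008))
```

```text
now 22.2 [0.4446 0.351  0.277 ] [155.2  -0.  -60. ] F [ 0.1 -0.2 -1.7] w 0.0149 50.0
turn deg [-0.2 -0.  -0. ] then cm [55.02 19.45  9.54]
now 22.2 [0.4446 0.351  0.277 ] [155.2  -0.  -60. ] F [ 0.1 -0.2 -1.7] w 0.0149 50.0
turn deg [0. 0. 0.] then cm [55.03 19.44  9.51]
```

Call:
servo_tool:
  targets:
    - {"angular":[0,0,0],"xyz":[1.1,0.4,0.2],"claw":1}
    - {"angular":[0,0,0],"xyz":[2.2,0.8,0.4],"claw":1}
    - {"angular":[0,0,0],"xyz":[3.2,1.13,0.55],"claw":1}
    - {"angular":[0,0,0],"xyz":[3.2,1.13,0.55],"claw":1}
    - {"angular":[0,0,0],"xyz":[3.2,1.13,0.55],"claw":1}
    - {"angular":[0,0,0],"xyz":[3.2,1.13,0.55],"claw":1}
    - {"angular":[0,0,0],"xyz":[3.2,1.13,0.55],"claw":1}
    - {"angular":[0,0,0],"xyz":[3.2,1.13,0.55],"claw":1}
    - {"angular":[0,0,0],"xyz":[3.2,1.13,0.55],"claw":1}
    - {"angular":[0,0,0],"xyz":[3.2,1.13,0.55],"claw":1}
    - {"angular":[0,0,0],"xyz":[3.2,1.13,0.55],"claw":1}
    - {"angular":[0,0,0],"xyz":[3.2,1.13,0.55],"claw":1}
    - {"angular":[0,0,0],"xyz":[3.2,1.13,0.55],"claw":1}
    - {"angular":[0,0,0],"xyz":[3.2,1.13,0.55],"claw":1}
    - {"angular":[0,0,0],"xyz":[3.2,1.13,0.55],"claw":1}
    - {"angular":[0,0,0],"xyz":[3.2,1.13,0.55],"claw":1}
    - {"angular":[0,0,0],"xyz":[3.2,1.13,0.55],"claw":1}
    - {"angular":[0,0,0],"xyz":[2.4,0.85,0.4],"claw":1}
    - {"angular":[0,0,0],"xyz":[1.3,0.45,0.25],"claw":1}
    - {"angular":[0,0,0],"xyz":[0,0,0],"claw":1}

```text
t: 24.2
eef_pos: [0.532, -0.2344, 0.2726]
ee_rot: [2.707, -0.0, -1.047]
force: [0.3, 0.8, -2.5]
width: 0.0141
gripper_force: 49.9
```

Run:
```python
from path import *
plan(G(30,0,.25,side=.03,along=.008)); S=cam('scene'); cv2.imwrite('pics/pour0.png',S['color'][:300,:450])
```

```text
now 24.2 [ 0.532  -0.2344  0.2726] [155.1  -0.  -60. ] F [ 0.3  0.8 -2.5] w 0.0141 49.9
turn deg [0. 0. 0.] then cm [-0.05 -0.87  1.78]
```

View pics/pour0.png

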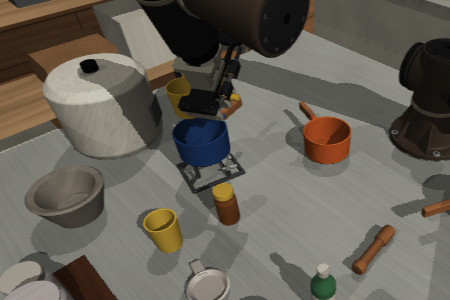

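The cup is upright over the pot: cup at (180,97), pot at (200,140), everything else clear. Now the roll.

Call:
servo_tool:
  targets:
    - {"angular":[2,0,0],"xyz":[0,-0.4,0.9],"claw":1}
    - {"angular":[4,0,0],"xyz":[0,-0.4,0.9],"claw":1}
    - {"angular":[6,0,0],"xyz":[0,0,0],"claw":1}
    - {"angular":[6,0,0],"xyz":[0,0,0],"claw":1}
    - {"angular":[6,0,0],"xyz":[0,0,0],"claw":1}
    - {"angular":[6,0,0],"xyz":[0,0,0],"claw":1}
    - {"angular":[6,0,0],"xyz":[0,0,0],"claw":1}
    - {"angular":[6,0,0],"xyz":[0,0,0],"claw":1}
    - {"angular":[6,0,0],"xyz":[0,0,0],"claw":1}
    - {"angular":[6,0,0],"xyz":[0,0,0],"claw":1}
    - {"angular":[6,0,0],"xyz":[0,0,0],"claw":1}
    - {"angular":[6,0,0],"xyz":[0,0,0],"claw":1}
    - {"angular":[4,0,0],"xyz":[0,0,0],"claw":1}
    - {"angular":[2,0,0],"xyz":[0,0,0],"claw":1}
    - {"angular":[0,0,0],"xyz":[0,0,0],"claw":1}

```text
t: 25.75
eef_pos: [0.5318, -0.2326, 0.2526]
ee_rot: [-2.318, 0.001, -1.046]
force: [-0.5, 0.1, -1.2]
width: 0.0148
gripper_force: 50.0
```

Run:
```python
from path import *
plan(G(30,72,.25,side=.03,along=.008),Rt(30,72)); s=monitor.get_state(); print(s['q'].round(2)); q=s['q']
for r in(80,90,100,110,120): q,e=ik(G(30,r,.25,side=.03,along=.008),Rt(30,r),q,np.load('k.npy')); print(r,q.round(2),e.round(5))
```

```text
now 25.75 [ 0.5318 -0.2326  0.2526] [-1.328e+02  1.000e-01 -5.990e+01] F [-0.5  0.1 -1.2] w 0.0148 50.0
turn deg [-0.2  0.1  0. ] then cm [ 0.13  0.3  -0.24]
[-0.62  0.13 -0.23 -0.9  -1.02  1.56]
80 [-0.75  0.17 -0.23 -1.07 -1.11  1.76] 0.0
90 [-0.88  0.24 -0.26 -1.25 -1.23  1.98] 0.0
100 [-0.98  0.34 -0.28 -1.39 -1.37  2.17] 0.0
110 [-1.05  0.45 -0.3  -1.5  -1.51  2.33] 0.0
120 [-1.09  0.58 -0.32 -1.59 -1.66  2.47] 0.0
```

Good, on track. Continuing the roll slowly to about 108°.

Call:
servo_tool:
  targets:
    - {"angular":[3,0,0],"xyz":[0,0.2,-0.2],"claw":1}
    - {"angular":[3,0,0],"xyz":[0,0,0],"claw":1}
    - {"angular":[3,0,0],"xyz":[0,0,0],"claw":1}
    - {"angular":[3,0,0],"xyz":[0,0,0],"claw":1}
    - {"angular":[3,0,0],"xyz":[0,0,0],"claw":1}
    - {"angular":[3,0,0],"xyz":[0,0,0],"claw":1}
    - {"angular":[3,0,0],"xyz":[0,0,0],"claw":1}
    - {"angular":[3,0,0],"xyz":[0,0,0],"claw":1}
    - {"angular":[3,0,0],"xyz":[0,0,0],"claw":1}
    - {"angular":[3,0,0],"xyz":[0,0,0],"claw":1}
    - {"angular":[3,0,0],"xyz":[0,0,0],"claw":1}
    - {"angular":[3,0,0],"xyz":[0,0,0],"claw":1}
    - {"angular":[0,0,0],"xyz":[0,0,0],"claw":1}
    - {"angular":[0,0,0],"xyz":[0,0,0],"claw":1}
    - {"angular":[0,0,0],"xyz":[0,0,0],"claw":1}
    - {"angular":[0,0,0],"xyz":[0,0,0],"claw":1}
    - {"angular":[0,0,0],"xyz":[0,0,0],"claw":1}

```text
t: 27.45
eef_pos: [0.5304, -0.2341, 0.2538]
ee_rot: [-1.69, -0.003, -1.045]
force: [0.3, -1.1, -1.4]
width: 0.0149
gripper_force: 50.0
```

Run:
```python
from path import *
plan(G(30,108,.25,side=.03,along=.008),Rt(30,108))
S=cam('scene');T=cam('top')
a=cv2.resize(S['color'][60:210,130:280],None,fx=2.6,fy=2.6); b=cv2.resize(T['color'][90:240,400:550],None,fx=2.6,fy=2.6)
cv2.imwrite('pics/pour1.png',np.hstack([a,b]))
```

```text
now 27.45 [ 0.5304 -0.2341  0.2538] [-96.8  -0.1 -59.9] F [ 0.3 -1.1 -1.4] w 0.0149 50.0
turn deg [-0.2  0.1  0.2] then cm [ 0.06  0.38 -0.22]
```

View pics/pour1.png

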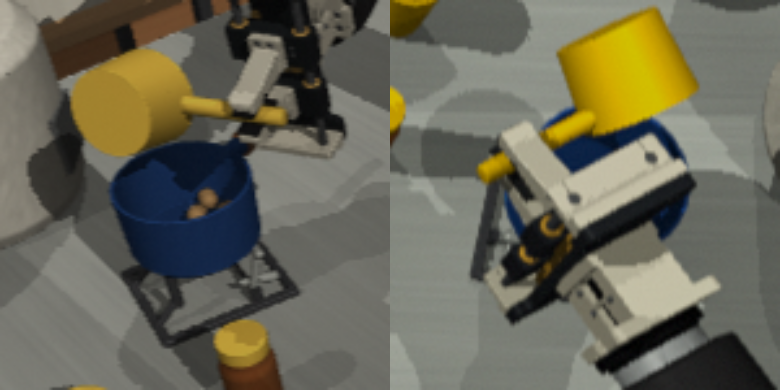

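At least three nuts are visible in the pot (left crop, around 205,205), with nothing spilled beside it. I roll a bit further with a small shake so the rest come out.

Call:
servo_tool:
  targets:
    - {"angular":[4,0,0],"xyz":[0,0,0],"claw":1}
    - {"angular":[4,0,0],"xyz":[0,0,0],"claw":1}
    - {"angular":[4,0,0],"xyz":[0,0,0],"claw":1}
    - {"angular":[0,0,0],"xyz":[0,0,0],"claw":1}
    - {"angular":[-6,0,0],"xyz":[0,0,0],"claw":1}
    - {"angular":[6,0,0],"xyz":[0,0,0],"claw":1}
    - {"angular":[-6,0,0],"xyz":[0,0,0],"claw":1}
    - {"angular":[6,0,0],"xyz":[0,0,0],"claw":1}
    - {"angular":[0,0,0],"xyz":[0,0,0.8],"claw":1}
    - {"angular":[0,0,0],"xyz":[0,0,-0.8],"claw":1}
    - {"angular":[0,0,0],"xyz":[0,0,0.8],"claw":1}
    - {"angular":[0,0,0],"xyz":[0,0,-0.8],"claw":1}
    - {"angular":[0,0,0],"xyz":[0,0,0],"claw":1}
    - {"angular":[0,0,0],"xyz":[0,0,0],"claw":1}
    - {"angular":[0,0,0],"xyz":[0,0,0],"claw":1}

```text
t: 29.05
eef_pos: [0.5303, -0.2344, 0.2537]
ee_rot: [-1.481, -0.002, -1.046]
force: [-0.2, -0.8, -1.3]
width: 0.0143
gripper_force: 50.0
```

Run:
```python
from path import *
plan(G(30,120,.25,side=.03,along=.008),Rt(30,120)); print(monitor.get_state()['q'].round(2))
```

```text
now 29.05 [ 0.5303 -0.2344  0.2537] [-84.8  -0.1 -59.9] F [-0.2 -0.8 -1.3] w 0.0143 50.0
turn deg [-0.2  0.1  0.1] then cm [ 0.04  0.37 -0.27]
[-1.08  0.58 -0.32 -1.6  -1.67  2.46]
```

Call:
servo_tool:
  targets:
    - {"angular":[-3,0,0],"xyz":[0,0,0],"claw":1}
    - {"angular":[-6,0,0],"xyz":[0,0,0],"claw":1}
    - {"angular":[-6,0,0],"xyz":[0,0,0],"claw":1}
    - {"angular":[-6,0,0],"xyz":[0,0,0],"claw":1}
    - {"angular":[-6,0,0],"xyz":[0,0,0],"claw":1}
    - {"angular":[-6,0,0],"xyz":[0,0,0],"claw":1}
    - {"angular":[-6.5,0,0],"xyz":[0,0,0],"claw":1}
    - {"angular":[-6.5,0,0],"xyz":[0,0,0],"claw":1}
    - {"angular":[-6.5,0,0],"xyz":[0,0,0],"claw":1}
    - {"angular":[-6.5,0,0],"xyz":[0,0,0],"claw":1}
    - {"angular":[-6.5,0,0],"xyz":[0,0,0],"claw":1}
    - {"angular":[-6.5,0,0],"xyz":[0,0,0],"claw":1}
    - {"angular":[-6.5,0,0],"xyz":[0,0,0],"claw":1}
    - {"angular":[-6.5,0,0],"xyz":[0,0,0],"claw":1}
    - {"angular":[-6.5,0,0],"xyz":[0,0,0],"claw":1}
    - {"angular":[-6.5,0,0],"xyz":[0,0,0],"claw":1}
    - {"angular":[-6.5,0,0],"xyz":[0,0,0],"claw":1}
    - {"angular":[-6.5,0,0],"xyz":[0,0,0],"claw":1}
    - {"angular":[-6,0,0],"xyz":[0,0,0],"claw":1}
    - {"angular":[-3,0,0],"xyz":[0,0,0],"claw":1}

```text
t: 31.05
eef_pos: [0.5304, -0.2334, 0.252]
ee_rot: [2.703, 0.0, -1.045]
force: [0.1, -0.2, -1.6]
width: 0.0144
gripper_force: 49.9
```

Run:
```python
from path import *
plan([.4446,.351,.277])
S=cam('scene');T=cam('top')
a=cv2.resize(S['color'][60:210,130:280],None,fx=2.6,fy=2.6); b=cv2.resize(T['color'][90:240,400:550],None,fx=2.6,fy=2.6)
cv2.imwrite('pics/pour2.png',np.hstack([a,b])); hsv=cv2.cvtColor(S['color'],cv2.COLOR_BGR2HSV)
```

```text
now 31.05 [ 0.5304 -0.2334  0.252 ] [154.9   0.  -59.9] F [ 0.1 -0.2 -1.6] w 0.0144 49.9
turn deg [0. 0. 0.] then cm [-54.86 -18.77 -11.54]
```

Call:
servo_tool:
  targets:
    - {"angular":[0,0,0],"xyz":[-1.1,-0.35,-0.25],"claw":1}
    - {"angular":[0,0,0],"xyz":[-2.2,-0.75,-0.5],"claw":1}
    - {"angular":[0,0,0],"xyz":[-3.2,-1.1,-0.7],"claw":1}
    - {"angular":[0,0,0],"xyz":[-3.2,-1.1,-0.7],"claw":1}
    - {"angular":[0,0,0],"xyz":[-3.2,-1.1,-0.7],"claw":1}
    - {"angular":[0,0,0],"xyz":[-3.2,-1.1,-0.7],"claw":1}
    - {"angular":[0,0,0],"xyz":[-3.2,-1.1,-0.7],"claw":1}
    - {"angular":[0,0,0],"xyz":[-3.2,-1.1,-0.7],"claw":1}
    - {"angular":[0,0,0],"xyz":[-3.2,-1.1,-0.7],"claw":1}
    - {"angular":[0,0,0],"xyz":[-3.2,-1.1,-0.7],"claw":1}
    - {"angular":[0,0,0],"xyz":[-3.2,-1.1,-0.7],"claw":1}
    - {"angular":[0,0,0],"xyz":[-3.2,-1.1,-0.7],"claw":1}
    - {"angular":[0,0,0],"xyz":[-3.2,-1.1,-0.7],"claw":1}
    - {"angular":[0,0,0],"xyz":[-3.2,-1.1,-0.7],"claw":1}
    - {"angular":[0,0,0],"xyz":[-3.2,-1.1,-0.7],"claw":1}
    - {"angular":[0,0,0],"xyz":[-3.2,-1.1,-0.7],"claw":1}
    - {"angular":[0,0,0],"xyz":[-3.2,-1.1,-0.7],"claw":1}
    - {"angular":[0,0,0],"xyz":[-2.4,-0.8,-0.5],"claw":1}
    - {"angular":[0,0,0],"xyz":[-1.2,-0.4,-0.2],"claw":1}
    - {"angular":[0,0,0],"xyz":[0,0,0],"claw":1}

```text
t: 33.15
eef_pos: [0.4456, 0.3526, 0.2827]
ee_rot: [2.71, 0.001, -1.045]
force: [-0.0, -0.1, -0.6]
width: 0.0148
gripper_force: 50.0
```

Run:
```python
from path import *
s,p,R=pose(); plan([.4446,.351,.277],Rt(69.2,0))
T=cam('top'); S=cam('scene')
c=proj(T,p+[0.05,-.09,0]).astype(int); print(c)
y=max(0,c[1]-45); x=max(0,c[0]-45)
a=cv2.resize(T['color'][y:y+90,x:x+90],(390,390)); b=cv2.resize(T['color'][120:210,440:530],(390,390))
cv2.imwrite('pics/nuts.png',np.hstack([a,b]))
```

```text
now 33.15 [0.4456 0.3526 0.2827] [155.3   0.  -59.9] F [-0.  -0.1 -0.6] w 0.0148 50.0
turn deg [ -0.3  16.5 -35.4] then cm [-0.03 -0.08  0.6 ]
[178 155]
```

View pics/nuts.png

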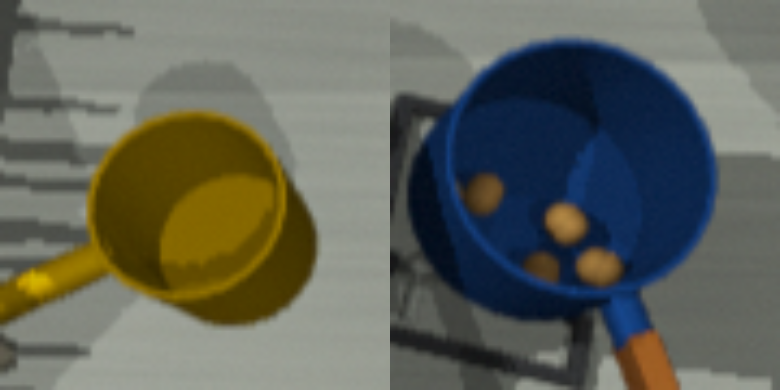

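The cup is empty (left). Four nuts are visible in the pot (right crop: 484,193; 566,223; 599,265; 542,267). The fifth may be hidden behind the near wall, so I check the scene view and compare positions on the floor plane.

Run:
```python
from path import *
from fit import comp,rim
T=load('top');S=load('scene')
for nm,f in(('top',T),('scene',S)):
    m=comp(f['color'],100,125,100,25,proj(f,np.r_[PC,.139])); print(nm,'rim',rim(f,m,.139,.068))
pts=[(440+u_/390*90-90,120+v/390*90) for u_,v in((484,193),(566,223),(599,265),(542,267))]
pts=[((u_-390)/390*90+440,v/390*90+120) for u_,v in((484,193),(566,223),(599,265),(542,267))]
W=[ray(T,*p,.08) for p in pts]; print('top nuts',np.round(W,3).tolist()); print('-> scene px',[proj(S,w).round(0).tolist() for w in W])
o=cv2.resize(S['color'][90:190,140:270],None,fx=6,fy=6,interpolation=cv2.INTER_CUBIC)[:600]
for w in W: p=(proj(S,w)-[140,90])*6; cv2.circle(o,tuple(int(i) for i in p),4,(0,255,0),1)
cv2.imwrite('pics/fin.png',o)
```

```text
top rim (array([ 0.55912491, -0.34225362]), np.float64(0.001096344643570169), np.int64(93))
scene rim (array([ 0.56203797, -0.34120585]), np.float64(0.002807917613412084), np.int64(64))
top nuts [[0.562, -0.318, 0.08], [0.547, -0.361, 0.08], [0.524, -0.377, 0.08], [0.522, -0.347, 0.08]]
-> scene px [[210.0, 152.0], [206.0, 142.0], [209.0, 136.0], [216.0, 141.0]]
```

View pics/fin.png

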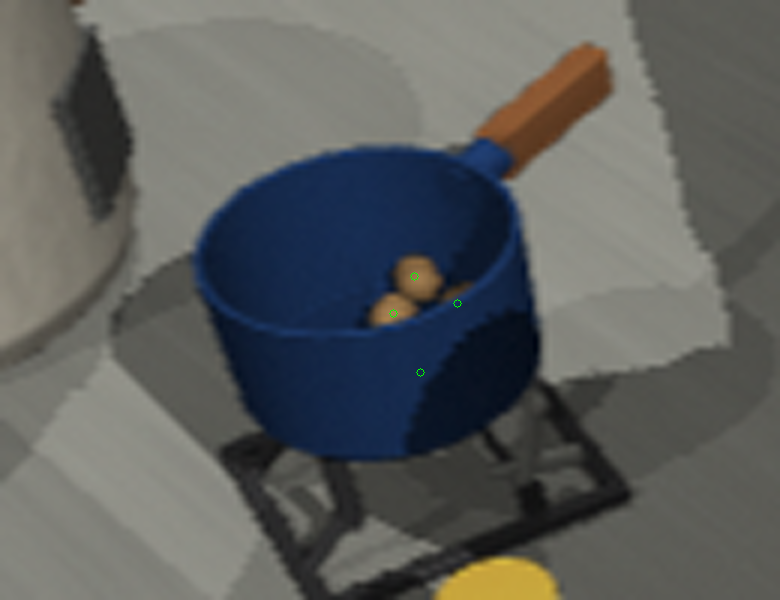

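Run:
```python
from path import *
T=load('top');S=load('scene')
for nm,f,refs in(('top',T,[(461.7,164.5),(480.6,171.5),(488,181)]),('scene',S,[(210,136),(205,142)])):
    hsv=cv2.cvtColor(f['color'],cv2.COLOR_BGR2HSV); print(nm,[hsv[int(v),int(u_)].tolist() for u_,v in refs])
    m=cv2.inRange(hsv,(8,70,40),(19,200,255)); n,l,s,c=cv2.connectedComponentsWithStats(m)
    print([(c[i].round(0).tolist(),int(s[i][4])) for i in range(1,n) if 8<s[i][4]<400])
# region of the pot floor hidden from both cameras (nut centre z .08): ray passes below the rim
def hid(f,X):
    c=-f['R'].T@f['t']; a=(.139-X[2])/(c[2]-X[2]); p=X+a*(c-X); return np.linalg.norm(p[:2]-PC)>.066
g=[(round(x,3),round(y,3)) for x in np.arange(.50,.62,.01) for y in np.arange(-.40,-.28,.01) if np.hypot(x-PC[0],y-PC[1])<.05 and hid(T,np.r_[x,y,.08]) and hid(S,np.r_[x,y,.08])]
print('hidden from both',g)
```

```text
top [[17, 157, 101], [19, 152, 169], [18, 155, 146]]
[([430.0, 12.0], 261), ([637.0, 13.0], 136), ([341.0, 12.0], 128), ([390.0, 15.0], 164), ([382.0, 147.0], 32), ([398.0, 147.0], 20), ([115.0, 147.0], 10), ([461.0, 164.0], 64), ([480.0, 171.0], 72), ([488.0, 181.0], 73), ([475.0, 181.0], 39), ([225.0, 273.0], 291), ([408.0, 265.0], 59), ([374.0, 270.0], 12), ([453.0, 311.0], 291), ([402.0, 319.0], 68), ([331.0, 393.0], 29), ([317.0, 395.0], 27), ([310.0, 398.0], 20)]
scene [[16, 127, 155], [17, 127, 165]]
[([422.0, 70.0], 71), ([414.0, 66.0], 25), ([231.0, 107.0], 224), ([307.0, 119.0], 209), ([348.0, 137.0], 59), ([396.0, 124.0], 74), ([208.0, 138.0], 75), ([635.0, 161.0], 192), ([321.0, 163.0], 9), ([489.0, 184.0], 20), ([455.0, 194.0], 10), ([486.0, 219.0], 21)]
hidden from both [(np.float64(0.51), np.float64(-0.35)), (np.float64(0.51), np.float64(-0.34)), (np.float64(0.52), np.float64(-0.32)), (np.float64(0.53), np.float64(-0.31)), (np.float64(0.54), np.float64(-0.3)), (np.float64(0.55), np.float64(-0.3)), (np.float64(0.56), np.float64(-0.3))]
```

No stray nut shows on the worktop in either view. The one blind spot common to both cameras lies inside the pot, where the fifth nut can be. I put the cup back and check its inside numerically from both cameras.

Call:
servo_tool:
  targets:
    - {"angular":[0,1,-2.2],"xyz":[0,0,0],"claw":1}
    - {"angular":[0,2.4,-5.2],"xyz":[0,0,0],"claw":1}
    - {"angular":[0,2.4,-5.2],"xyz":[0,0,0],"claw":1}
    - {"angular":[0,2.4,-5.2],"xyz":[0,0,0],"claw":1}
    - {"angular":[0,2.4,-5.2],"xyz":[0,0,0],"claw":1}
    - {"angular":[0,2.4,-5.2],"xyz":[0,0,0],"claw":1}
    - {"angular":[0,2.4,-5.2],"xyz":[0,0,0],"claw":1}
    - {"angular":[0,1.1,-2],"xyz":[0,0,0],"claw":1}
    - {"angular":[0,0,0],"xyz":[0,-0.4,1],"claw":1}
    - {"angular":[0,0,0],"xyz":[0,-1,2.2],"claw":1}
    - {"angular":[0,0,0],"xyz":[0,-1,2.2],"claw":1}
    - {"angular":[0,0,0],"xyz":[0,-1,2.2],"claw":1}
    - {"angular":[0,0,0],"xyz":[0,-1,2.2],"claw":1}
    - {"angular":[0,0,0],"xyz":[0,-1,2.2],"claw":1}
    - {"angular":[0,0,0],"xyz":[0,-1,2.2],"claw":1}
    - {"angular":[0,0,0],"xyz":[0,-0.9,2],"claw":1}
    - {"angular":[0,0,0],"xyz":[0,-0.7,1.4],"claw":1}
    - {"angular":[0,0,0],"xyz":[0,0,0],"claw":1}

```text
t: 35.05
eef_pos: [0.4457, 0.3484, 0.0866]
ee_rot: [2.704, -0.002, -0.367]
force: [0.1, 0.1, -2.2]
width: 0.0146
gripper_force: 49.9
```

Run:
```python
from path import *
L=[json.loads(l) for l in open('log.txt')]
Rg=Ro.from_euler('xyz',[2.70912931,.00131035,-.3626]); plan([.4440,.3514,.0575],Rg)
T=cam('top');S=cam('scene'); s,p,R=pose(); c=np.r_[p[:2]+[.0935,-.0355],p[2]+.01]
for nm,f in(('top',T),('scene',S)):
    u0,v0=proj(f,c).astype(int); hsv=cv2.cvtColor(f['color'],cv2.COLOR_BGR2HSV)
    m=cv2.inRange(hsv,(4,50,25),(19,200,255)); print(nm,(u0,v0),'brown px in the cup',cv2.countNonZero(m[v0-25:v0+25,u0-25:u0+25]))
```

```text
now 35.05 [0.4457 0.3484 0.0866] [ 1.549e+02 -1.000e-01 -2.100e+01] F [ 0.1  0.1 -2.2] w 0.0146 49.9
turn deg [ 0.3 -0.1 -0.3] then cm [-0.27 -1.42  2.55]
top (np.int64(187), np.int64(161)) brown px in the cup 0
scene (np.int64(418), np.int64(293)) brown px in the cup 0
```

Call:
servo_tool:
  targets:
    - {"angular":[0.3,-0.1,-0.3],"xyz":[-0.25,-0.5,0.7],"claw":1}
    - {"angular":[0,0,0],"xyz":[0,-0.4,0.7],"claw":1}
    - {"angular":[0,0,0],"xyz":[0,-0.3,0.6],"claw":1}
    - {"angular":[0,0,0],"xyz":[0,-0.1,0.25],"claw":1}
    - {"angular":[0,0,0],"xyz":[0,0,0],"claw":1}

```text
t: 35.65
eef_pos: [0.4447, 0.3529, 0.0625]
ee_rot: [2.712, 0.001, -0.36]
force: [0.5, -0.9, -1.1]
width: 0.0146
gripper_force: 49.9
```

Run:
```python
from path import *
plan([.4440,.3514,.0573],Ro.from_euler('xyz',[2.70912931,.00131035,-.3626]))
```

```text
now 35.65 [0.4447 0.3529 0.0625] [ 1.554e+02  1.000e-01 -2.060e+01] F [ 0.5 -0.9 -1.1] w 0.0146 49.9
turn deg [-0.2 -0.1  0.1] then cm [-0.01 -0.07  0.54]
```

Call:
servo_tool:
  targets:
    - {"angular":[0,0,0],"xyz":[0,-0.1,0.2],"claw":1}
    - {"angular":[0,0,0],"xyz":[0,-0.05,0.15],"claw":1}
    - {"angular":[0,0,0],"xyz":[0,-0.05,0.1],"claw":1}
    - {"angular":[0,0,0],"xyz":[0,0,0],"claw":1}

```text
t: 36.05
eef_pos: [0.4449, 0.3531, 0.0581]
ee_rot: [2.713, 0.001, -0.36]
force: [0.1, -0.1, -0.0]
width: 0.0149
gripper_force: 49.9
```

Call:
servo_tool:
  targets:
    - {"angular":[0,0,0],"xyz":[0,-0.04,0.1],"claw":1}
    - {"angular":[0,0,0],"xyz":[0,0,0],"claw":1}
    - {"angular":[0,0,0],"xyz":[0,0,0],"claw":3.6}
    - {"angular":[0,0,0],"xyz":[0,0,0],"claw":3.6}
    - {"angular":[0,0,0],"xyz":[0,0,0],"claw":3.6}
    - {"angular":[0,0,0],"xyz":[0,0,0],"claw":3.6}
    - {"angular":[0,0,0],"xyz":[0,0,-1.5],"claw":3.6}
    - {"angular":[0,0,0],"xyz":[0,0,-2],"claw":3.6}
    - {"angular":[0,0,0],"xyz":[0,0,-3],"claw":3.6}
    - {"angular":[0,0,0],"xyz":[0,0,-3],"claw":3.6}
    - {"angular":[0,0,0],"xyz":[0,0,-3],"claw":3.6}
    - {"angular":[0,0,0],"xyz":[0,0,0],"claw":3.6}
    - {"angular":[0,0,0],"xyz":[0,0,0],"claw":3.6}

```text
t: 37.35
eef_pos: [0.4633, 0.4019, 0.171]
ee_rot: [2.715, 0.001, -0.36]
force: [-0.2, -0.2, -0.7]
width: 0.036
gripper_force: 0.0
```

Run:
```python
from path import *
from fit import comp,rim
pose(); T=cam('top');S=cam('scene'); print(monitor.get_state()['t'],monitor.get_state()['eef_pos'])
for nm,f,sd in(('top',T,(194,170)),('scene',S,(413,310))):
    m=comp(f['color'],18,34,100,60,sd); print(nm,'cup rim',rim(f,m,.065,.041),'initially .5357 .3124 / .5369 .3115')
    m=comp(f['color'],100,125,100,25,proj(f,np.r_[PC,.139])); print(nm,'pot',rim(f,m,.139,.068)[:2])
    hsv=cv2.cvtColor(f['color'],cv2.COLOR_BGR2HSV); u0,v0=proj(f,[.536,.312,.02]).astype(int)
    m=cv2.inRange(hsv,(4,50,25),(19,200,255)); print('brown in cup',cv2.countNonZero(m[v0-18:v0+18,u0-18:u0+18]))
```

```text
37.45 [0.46277404 0.40091232 0.16984983]
top cup rim (array([0.50083612, 0.32206231]), np.float64(0.006847306071744105), np.int64(21)) initially .5357 .3124 / .5369 .3115
top pot (array([ 0.55915228, -0.34223618]), np.float64(0.0010740257533137449))
brown in cup 0
scene cup rim (array([0.53799063, 0.31425369]), np.float64(0.003096988999072199), np.int64(63)) initially .5357 .3124 / .5369 .3115
scene pot (array([ 0.56203797, -0.34120585]), np.float64(0.0028079176133720754))
brown in cup 0
```

Run:
```python
from path import *
for nm in('top','scene'):
    f=load(nm); hsv=cv2.cvtColor(f['color'],cv2.COLOR_BGR2HSV); m=cv2.inRange(hsv,(6,55,20),(22,220,255))
    n,l,s,c=cv2.connectedComponentsWithStats(m); o=[]
    for i in range(1,n):
        if s[i][4]>=6:
            w=ray(f,*c[i],.01)[:2]
            if np.linalg.norm(w-PC)<.3: o.append((c[i].round(0).tolist(),int(s[i][4]),w.round(2).tolist()))
    print(nm,o)
```

```text
top [([389.0, 146.0], 111, [0.63, -0.16]), ([461.0, 164.0], 65, [0.59, -0.34]), ([480.0, 171.0], 74, [0.57, -0.39]), ([488.0, 181.0], 74, [0.54, -0.41]), ([475.0, 181.0], 39, [0.54, -0.38]), ([503.0, 216.0], 471, [0.46, -0.44])]
scene [([231.0, 107.0], 231, [0.34, -0.55]), ([208.0, 138.0], 75, [0.49, -0.46]), ([219.0, 186.0], 36, [0.59, -0.27]), ([212.0, 191.0], 7, [0.61, -0.26]), ([227.0, 209.0], 635, [0.62, -0.18]), ([164.0, 230.0], 1231, [0.77, -0.24])]
```

```bash
python3 -c "
from h import *
print(order.job_done())"
```

```text
the job is handed in; nothing more can be done
None
```

The job is handed in at about 37 s with no verdict returned: the stand is open, the pot stands on it about 4 mm off centre, and the emptied cup is back upright on the worktop; I saw only four of the five nuts in the pot, and infer the fifth is there too, in a spot neither camera sees, as none showed in the cup or on the worktop.

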